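# Shut the paint case and shoot its bolt

## Task

Shut the lid of the wooden paint case. Then lay the loose steel bolt (the bar with the upright knob) down in the open part of the track on the lid, knob up and round nose towards the keeper, and let go of it there. Then take hold of it again and slide it along under the guide strap fully home into the keeper, leaving the other things on the table where they are.

Things in the scene. Friction and masses are not known exactly. Their poses are not given: they have to be found in the camera images.
- case_lid (a joint): angle of the lid in rad: 0 shut, grows as it opens upward about its far edge; it starts partly open (0.5 to 1.0), a stiff hinge holds it where it is left; it needs only a few newtons pushed down near its front edge
- case: fixed plywood paint case, 210 mm (x) by 300 mm (y) by 70 mm high; origin at the centre of its underside; its x axis points from the front edge (robot side) to the hinge side, y towards the side that carries the keeper. The shut lid's top is 80 mm above the table
- lid_hinge (a point): middle of the lid's hinge axis (which runs along the case's y), 105 mm behind the case's centre, 70 mm up; turns with the lid (axes as the case's when shut, turned about y by the lid angle)
- lid_lip (a point): middle of the lid's front edge, on its upper face: 210 mm from the hinge axis, 10 mm above the lid's underside; a bare strip 40 mm deep lies between this edge and the track, good for pushing the lid down (a 12 mm thumb lip stands out in front of it); turns with the lid
- track (a point): laying point: on the lid's upper face (the track's floor), 55 mm behind the front edge; lay the bolt's underside centre here (11 mm play along the track). Axes turn with the lid: y along the track to the keeper, z off the lid. Track: dark steel walls 18 mm high, 4 thick, 20 apart inside; rear walls y -76 to -27 mm, end stop at -76; no walls (room for fingers) -27 to 27; front walls 27 to 100
- guide_strap (a point): middle of the underside of the guide strap that bridges the track's front walls, 18 mm above the track's floor; the strap is 24 mm long along the track (76 to 100 mm from the laying point) and 3 mm thick; the bolt slides under it; turns with the lid
- keeper (a point): inner end of the keeper pocket, on the track's centre line, level with the shut lid's upper face, 136 mm beyond the laying point; axes as the case's. The pocket is a dark steel bracket on the case's side, open to -y, 28 mm deep, 21 mm wide and 20 mm high inside; fully home, the bolt's nose stands against this end
- bolt: loose steel bolt, 0.26 kg: square bar 16 by 16 mm, 130 mm long in all, its last 10 mm a round nose 12 mm thick; near the tail an upright round knob to slide it by, 14 mm thick, from 16 to 50 mm above the underside, 50 mm behind the middle. Origin: middle of the underside; x to the nose, z up. Starts lying on the table, knob up, left or right of the case
- bolt_nose (a point): tip of the bolt's nose, 65 mm ahead of the middle, 8 mm above the underside
- bolt_knob (a point): on the knob's axis, 40 mm above the bolt's underside (10 mm under the knob's top)
- flat_bar: bystander: plain flat steel bar without knob, 130 by 22 by 12 mm, on the other side of the case from the bolt; origin under its centre
- paint_a: bystander: paint bottle, 42 mm in diameter, 140 mm tall, origin under its centre
- paint_b: bystander: paint bottle like the other
- spray: bystander: spray can, 60 mm in diameter, 170 mm tall, origin under its centre
- tape: bystander: roll of paper tape lying flat, 90 mm across, 22 mm high
- eraser: bystander: white eraser, 50 by 22 by 14 mm
- sketchbook: bystander: blue sketchbook, 100 by 150 by 14 mm
- brush_jar: bystander: white jar of brushes, 84 mm in diameter, about 160 mm tall with the brushes
Things that resemble listed ones, but are neither listed nor needed, are in the scene too. Several things have the shape of the bolt; the one meant has the colours described above.

How it is judged:
By the outcome, as a careful person would: the job done as asked, in the order asked, and still so for the second after the job is handed in, with the robot touching nothing.
It also fails if it takes over 64 s, if anything falls off the work surface, if the arm or the gripper's body presses on something with over 40 N, if the wrist force passes 120 N, or if a joint passes its speed limit or range.

## Robot

A 6-joint arm with a two-finger parallel gripper is mounted at the origin on the work surface. World frame = base frame: x ahead of the robot, y to its left, z up, the work surface at z = 0. Lengths are in m, angles in rad, forces in N, time in s.
With the tool pointing down it reaches from about 0.35 to 0.85 m from the base axis. Payload 8.1 kg.
Tool frame: the origin (TCP) lies on the centre line of the jaws, within the pads' length; the fingertips stand robot.tips_ahead ahead of it and the grasp point (between the pads) lies 6 mm ahead of it (robot.tips_ahead is the distance from the TCP to the fingertips, in m); z points along the fingers, y is the line along which they close (so a half turn about z gives the same grasp; the last joint's range is limited). The gripper opens to 93 mm and grips with 3 to 60 N. Pads are 15 mm wide; open, the fingers measure 128 mm over their backs; the gripper's body (75 mm by 188 mm) begins 65 mm behind the grasp point.
Start: joints at [-1.226, 0.13, 1.488, -0, 1.523, -0.085], TCP at [0.25, -0.545, 0.215] pointing down, gripper open.
Joint ranges: [-2.96, 2.96], [-0.89, 2.26], [0.02, 2.5], [-1.34, 4.48], [0, 2.73], [-2.66, 2.66]. Speed limits (rad/s): [2.39, 2.39, 2.79, 3.14, 3.14, 3.14].

## Interface

Orientations are given as a rotation vector (axis times angle).
In Python, from plant import robot gives the robot as it stands.
- The arm moves only by the tool apply_moves, never from a script. Its arguments are lists of equal length, an entry for each row: "delta_pos": the shift along the tool's x, y, z in cm, a list of three; "twist": the turn about the tool's z in rad. A call has 1 to 8 rows; each row shifts and turns the commanded pose from where the row before left it, along the tool's axes as they then stand; what a row does not reach is not made up. A row lasts 1/8 s, in which the tool goes at most 62.5 mm and 10.7 degrees, less where a joint would pass 70% of its speed; a pose out of reach is approached as far as the arm can. A call with a gripper value outside its range is refused whole. "gripper" is the finger opening in cm, from 0 to 9.3, set as the call begins (left out, the last holds). The fingers move at their own pace and stop on an object; "squeeze" is the grip in N (left out, the last holds). Time passes only in rows, so rows that do not move let the fingers close. It gives the time, the measured TCP pose, the force, the opening and the grip force at its end, in the units of the state.
- robot.read_state(): the state, without advancing time (a new reading comes with each control period).
- robot.read_camera(name): name is "side" or "top"; returns a dict with "frame" (400x640x3 uint8, red, green, blue), "vertical_fov" (degrees; the focal length in pixels is half the picture's height over the tangent of half this angle, whatever the lens; pixels are square), "cx", "cy" (the principal point, pixels), "k1" (the pictures are not rectified: a ray, as slopes to the right and down, at radius r is drawn at 1 + k1 r^2 times it, then the intrinsics apply), "R" (3x3) and "t" (3): a world point X has camera coordinates R X + t. Camera axes: x right, y down, z forward; pixel columns grow to the right and rows downward; lengths in m; the calibration is good to about 2 mm. A picture is of the moment at which its call begins. There is no depth.
- robot.close_job(): hands the job in; it is judged then, once.
The state is a dict: "t": time; "q": joint angles; "dq": joint speeds; "joint_torque": joint torques, N m; "tool_pos": TCP position; "orientation": TCP orientation; "force": force on the tool from outside, world axes, zero at the start; "wrist_torque": the same for the moment, N m; "opening": finger opening in m; "gripper_force": force on a finger pad.
Only numpy, scipy, OpenCV 4.12 (cv2) and the standard library are available. Lean on these libraries where they do the work, as an engineer would, in place of code of your own. Each camera call takes 0.05 s, during which the arm holds its last target. There are 200 camera calls.

## Working session

There is one attempt and no reset: what is moved stays moved. The work goes in short steps, Python scripts to look and compute and a tool call to move; the robot and the scene stay as the last step left them, time stands still between calls to the robot, and variables do not carry over. Pictures are saved under pics/ and viewed, at most 10 in all, crops included, and the job is handed in when it is done.

Besides the shell and the picture viewer there is one more tool, called after ">>>" as name([rows], argument=value, ...), one row to a line, values as JSON. apply_moves: Moves the arm, as the interface text tells. Its arguments: {"type":"object","properties":{"delta_pos":{"type":"array"},"twist":{"type":"array"},"gripper":{"type":"number"},"squeeze":{"type":"number"}},"required":["delta_pos","twist"]}

```bash
mkdir -p pics; ls
cat > h.py <<'E'
import numpy as np, cv2
from plant import robot
def cam(n):
    c=robot.read_camera(n); return c
def K(c):
    f=200/np.tan(np.radians(c["vertical_fov"])/2); return f
def ray(c,u,v):
    f=K(c); x=(u-c["cx"])/f; y=(v-c["cy"])/f
    rd=np.hypot(x,y); r=rd
    for _ in range(30): r=rd/(1+c["k1"]*r*r)
    s=r/rd if rd>0 else 1
    R=np.array(c["R"]);t=np.array(c["t"])
    return -R.T@t, R.T@np.array([x*s,y*s,1])
def onz(c,u,v,z):
    o,d=ray(c,u,v); return o+d*(z-o[2])/d[2]
def two(c1,p1,c2,p2):
    o1,d1=ray(c1,*p1);o2,d2=ray(c2,*p2)
    A=np.stack([d1,-d2],1); s=np.linalg.lstsq(A,o2-o1,rcond=None)[0]
    a=o1+d1*s[0];b=o2+d2*s[1]; return (a+b)/2,np.linalg.norm(a-b)
def proj(c,X):
    p=np.array(c["R"])@np.asarray(X)+np.array(c["t"]); x,y=p[:2]/p[2]
    k=1+c["k1"]*(x*x+y*y); f=K(c); return np.array([c["cx"]+f*x*k,c["cy"]+f*y*k])
def save(c,n,box=None,s=1):
    im=c["frame"][:,:,::-1]
    if box: u0,v0,u1,v1=box; im=im[v0:v1,u0:u1]
    cv2.imwrite("pics/"+n,cv2.resize(im,None,fx=s,fy=s,interpolation=cv2.INTER_CUBIC))
E
python3 - <<'E'
from h import *
import pickle
for n in("top","side"):
    c=cam(n); save(c,n+"0.png",None,1.25); pickle.dump(c,open(n+"0.pkl","wb"))
    print(n,{k:np.round(v,4).tolist() for k,v in c.items() if k!="frame"}, "campos",ray(c,320,200)[0])
s=robot.read_state(); print(s, robot.tips_ahead)
E
```

```text
pics
top {'vertical_fov': 45.4851, 'cx': 317.9692, 'cy': 191.5468, 'k1': -0.1336, 'R': [[0.0282, -0.9996, 0.0052], [-0.9962, -0.0285, -0.0822], [0.0823, -0.0029, -0.9966]], 't': [-0.1356, 0.5166, 1.5656]} campos [ 0.38952639 -0.11633603  1.60347675]
side {'vertical_fov': 43.2253, 'cx': 317.7342, 'cy': 196.5411, 'k1': -0.0312, 'R': [[0.9978, -0.0645, 0.013], [-0.0403, -0.756, -0.6533], [0.052, 0.6514, -0.757]], 't': [-0.5251, -0.0206, 2.0169]} campos [ 0.41828654 -1.36325476  1.52005655]
{'t': 0.1, 'q': array([-1.22641537e+00,  1.31065437e-01,  1.48916026e+00,  2.92689519e-06,
        1.52300176e+00, -8.53944952e-02]), 'dq': array([-0.00071376, -0.00115989, -0.00225348,  0.00020053,  0.00032237,
       -0.00126278]), 'joint_torque': array([ 1.26430881e-03, -5.61344039e+01, -4.93095088e+01,  7.70885730e-02,
        2.91268551e-02, -6.70672648e-05]), 'tool_pos': array([ 0.24984986, -0.54493799,  0.21360998]), 'orientation': array([-3.06775292e+00, -6.69560117e-01,  3.26881332e-04]), 'force': array([ 0.3169126 ,  0.29338474, -0.61117475]), 'wrist_torque': array([ 0.04619528, -0.002214  ,  0.02410176]), 'gripper_force': 0.0, 'opening': 0.09289886906333293} 0.025
```

View pics/top0.png

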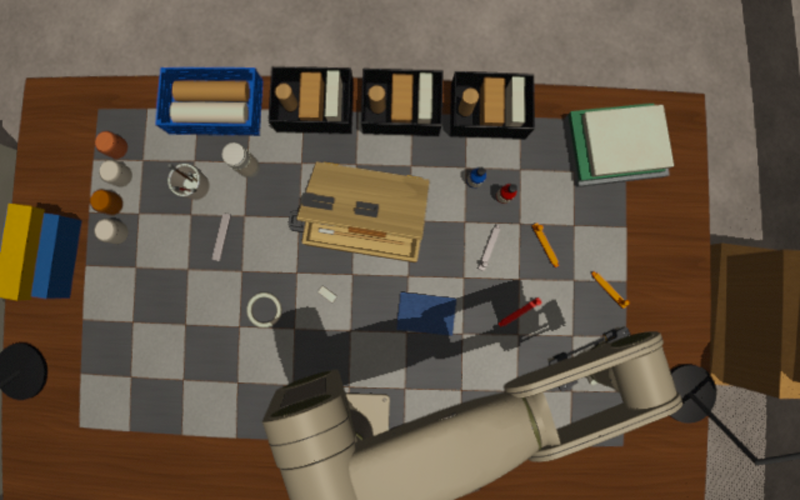

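View pics/side0.png

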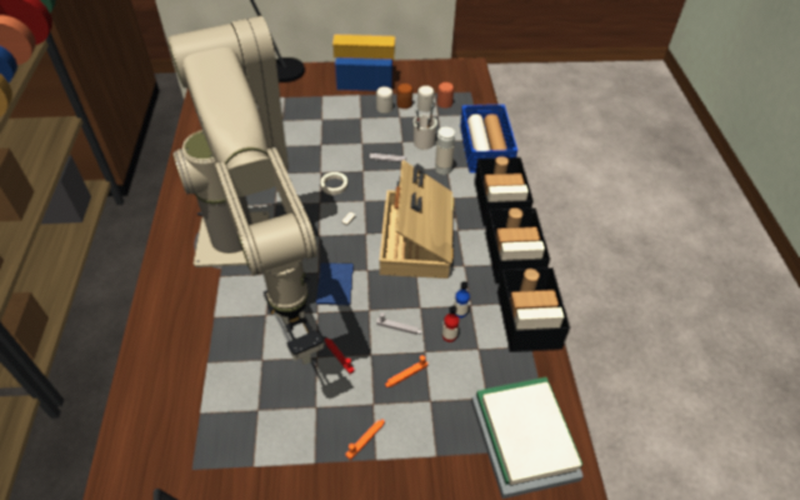

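Top view: bolt-shaped candidates are the steel one at (488,247), red (520,312), orange (545,245) and orange (610,290). The flat bar at (221,237) has no knob. The steel one fits, since it is bare metal with a knob. I'll confirm it in an enlarged crop and include the case in the same picture.

Run:
```python
import pickle,cv2,numpy as np
t=pickle.load(open("top0.pkl","rb"))["frame"];s=pickle.load(open("side0.pkl","rb"))["frame"]
f=lambda im,u,v,w,h:cv2.resize(im[v:v+h,u:u+w,::-1],(400,300),interpolation=cv2.INTER_CUBIC)
cv2.imwrite("pics/crop1.png",np.vstack([np.hstack([f(t,360,170,60,45),f(s,290,240,60,45)]),np.hstack([f(t,225,120,128,96),f(s,290,125,96,96)])]))
```

```text
(no output)
```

View pics/crop1.png

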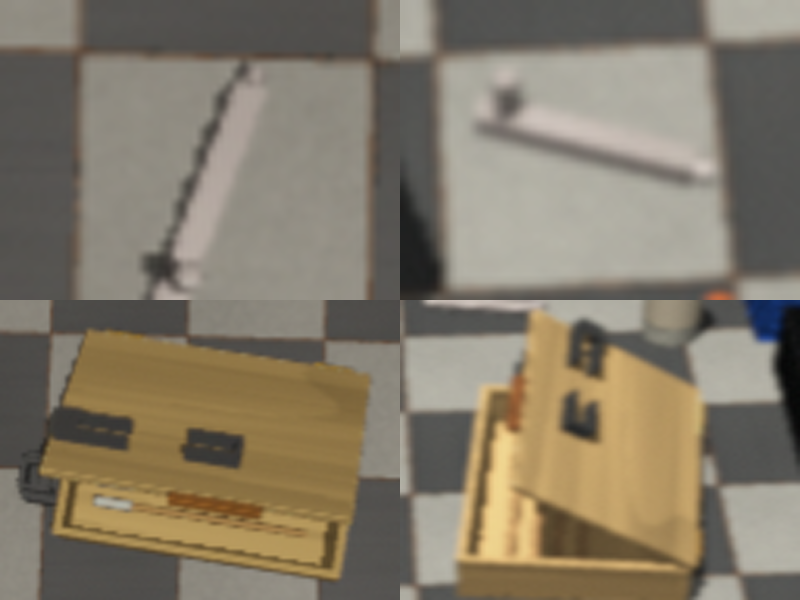

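The crop confirms it: the steel bolt has a knob at its robot-side end and its nose points away from the robot. The case lid is half open, with the keeper on the left (+y). Now to measure.

Run:
```python
from h import *
import pickle
t=pickle.load(open("top0.pkl","rb"));s=pickle.load(open("side0.pkl","rb"))
C={}
for n,(u,v) in dict(FL=(242.6,195.2),FR=(333.8,208)).items():
    g=cv2.cvtColor(t["frame"],cv2.COLOR_RGB2GRAY)
    p=cv2.cornerSubPix(g,np.float32([[u,v]]),(3,3),(-1,-1),(3,30,.01))[0]
    C[n]=onz(t,*p,.07); print(n,p,C[n].round(4), onz(t,u,v,.07).round(4))
for n,(u,v) in dict(BL=(253.8,129.6),BR=(343.4,144)).items(): C[n]=onz(t,u,v,.077);print(n,C[n].round(4))
for a,b in(("FL","FR"),("BL","BR"),("FL","BL"),("FR","BR")): print(a,b,np.linalg.norm(C[a]-C[b]).round(4))
d=C["FL"]-C["FR"]; print("yaw",np.degrees(np.arctan2(-d[0],d[1])))
d=C["BL"]-C["BR"]; print("yaw",np.degrees(np.arctan2(-d[0],d[1])))
# lid front corners, two views
TL=(225+42*.32,120+173*.32);TR=(225+345*.32,120+220*.32)
SL=(290+130*.24,125+10*.32);SR=(290+118*.24,125+188*.32)
for a,b in((TL,SL),(TR,SR)): 
    X,e=two(t,a,s,b); print("lidcorner",X.round(4),e.round(4))
# bolt
for c,(u0,v0,u1,v1),nm in((t,(372,178,415,219),"top"),(s,(296,245,356,278),"side")):
    im=c["frame"][v0:v1,u0:u1].astype(int); h=im[:,:,0]-im[:,:,1]
    m=((h>6)&(im.sum(2)>330)).astype(np.uint8)
    n,l,st,ce=cv2.connectedComponentsWithStats(m); k=1+np.argmax(st[1:,4]); print(nm,st[k],ce[k]+[u0,v0])
    print("\n".join("".join(".#"[x] for x in r) for r in (l==k).astype(int)))
```

```text
FL [242.6 195.2] [0.4974 0.1224 0.07  ] [0.4974 0.1224 0.07  ]
FR [332.65524 208.49104] [ 0.4629 -0.1695  0.07  ] [ 0.4646 -0.1732  0.07  ]
BL [0.7121 0.094  0.077 ]
BR [ 0.6727 -0.1988  0.077 ]
FL FR 0.2939
BL BR 0.2954
FL BL 0.2167
FR BR 0.2119
yaw -6.745489519758229
yaw -7.670339848719469
lidcorner [0.5452 0.1156 0.2081] 0.0016
lidcorner [ 0.5126 -0.1718  0.1968] 0.004
top [ 11   1  17  38 198] [391.78282828 197.51515152]
...........................................
.........................###...............
.........................###...............
.........................###...............
.......................#####...............
.......................#####...............
......................######...............
......................######...............
......................#####................
.....................######................
.....................######................
.....................#####.................
....................######.................
....................######.................
...................######..................
...........
[... 2490 characters left out ...]
.......##..#.................
..........................................#.................
..........................................#.................
..........................................#.................
..........................................#.................
..........................................#.................
............................................................
............................................................
............................................................
............................................................
............................................................
............................................................
```

>>> apply_moves([
  [0, 0, -2],
  [0, 0, -2],
  [0, 0, -2],
  [0, 0, -2],
], twist=[0.139, 0.139, 0.139, 0.139], gripper=0)

```text
t: 0.6
tool_pos: [0.2499, -0.5451, 0.2946]
orientation: [-3.134, 0.205, 0.001]
force: [-0.6, 1.1, 0.0]
opening: 0.0578
gripper_force: 0.0
```

```bash
cat >> h.py <<'E'
def pose():
    s=robot.read_state(); R=cv2.Rodrigues(np.array(s["orientation"]))[0]
    return np.array(s["tool_pos"]),R,s
def goto(X,yaw=None):
    "print delta (cm, tool axes) to world X after twisting to tool-x yaw"
    p,R,s=pose(); y0=np.arctan2(R[1,0],R[0,0]); tw=0
    if yaw is not None:
        tw=-(yaw-y0); R=R@cv2.Rodrigues(np.array([0,0,tw]))[0]
    print("t",round(s["t"],2),"at",p.round(4),"yaw",round(float(y0),4),"tilt",R[:,2].round(4),"twist",round(float(tw),4),"delta cm",(R.T@(np.array(X)-p)*100).round(2),"F",s["force"].round(1),"op",round(s["opening"],4))
E
python3 - <<'E'
from h import *
import pickle
goto([.5527,-.034,.295],np.radians(-7.2))
t=pickle.load(open("top0.pkl","rb"));s=pickle.load(open("side0.pkl","rb"))
a=onz(t,396.5,185,.016);b=onz(t,388.5,206,.016);n=onz(t,398,178.7,.010);ta=onz(t,386,215.7,.012)
d=a-b; print("bolt",a.round(4),b.round(4),"yaw",np.degrees(np.arctan2(d[1],d[0])),"nose",n.round(4),"tail",ta.round(4),np.linalg.norm((n-ta)[:2]),"mid",((n+ta)/2).round(4))
A=onz(s,304,257,.008);B=onz(s,339,265.5,.008);print(A.round(4),B.round(4))
E
```

```text
t 0.6 at [ 0.2499 -0.5451  0.2946] yaw -0.1307 tilt [-4.e-04  1.e-03 -1.e+00] twist -0.0051 delta cm [ 23.63 -54.51  -0.  ] F [-0.6  1.1  0. ] op 0.0578
bolt [ 0.5503 -0.3838  0.016 ] [ 0.479 -0.358  0.016] yaw -19.954899333790287 nose [ 0.5724 -0.3897  0.01  ] tail [ 0.4465 -0.3507  0.012 ] 0.13180386710660172 mid [ 0.5094 -0.3702  0.011 ]
[ 0.4544 -0.3453  0.008 ] [ 0.5765 -0.3882  0.008 ]
```

>>> apply_moves([
  [1.48, -3.4, 0],
  [1.48, -3.4, 0],
  [1.48, -3.4, 0],
  [1.48, -3.4, 0],
  [1.48, -3.4, 0],
  [1.48, -3.4, 0],
  [1.48, -3.4, 0],
  [1.48, -3.4, 0],
], twist=[0, 0, 0, 0, 0, 0, 0, 0])

```text
t: 1.6
tool_pos: [0.402, -0.2893, 0.2941]
orientation: [-3.135, 0.198, 0.001]
force: [0.3, 0.5, -0.6]
opening: 0.0007
gripper_force: 0.0
```

>>> apply_moves([
  [1.48, -3.4, 0],
  [1.48, -3.4, 0],
  [1.48, -3.4, 0],
  [1.48, -3.4, 0],
  [1.48, -3.4, 0],
  [1.48, -3.4, 0],
  [1.48, -3.4, 0],
  [1.48, -3.4, 0],
], twist=[0, 0, 0, 0, 0, 0, 0, 0])

```text
t: 2.6
tool_pos: [0.5537, -0.0344, 0.294]
orientation: [-3.135, 0.198, 0.001]
force: [0.2, -0.7, 0.2]
opening: 0.0002
gripper_force: 0.0
```

Run:
```python
from h import *
goto([.5527,-.034,.235],np.radians(-7.2))
c=cam("side"); save(c,"s1.png",(200,80,440,260),3)
```

```text
t 2.6 at [ 0.5537 -0.0344  0.294 ] yaw -0.1261 tilt [-8.e-04  0.e+00 -1.e+00] twist -0.0005 delta cm [-0.1  -0.03  5.9 ] F [ 0.2 -0.7  0.2] op 0.0002
```

View pics/s1.png

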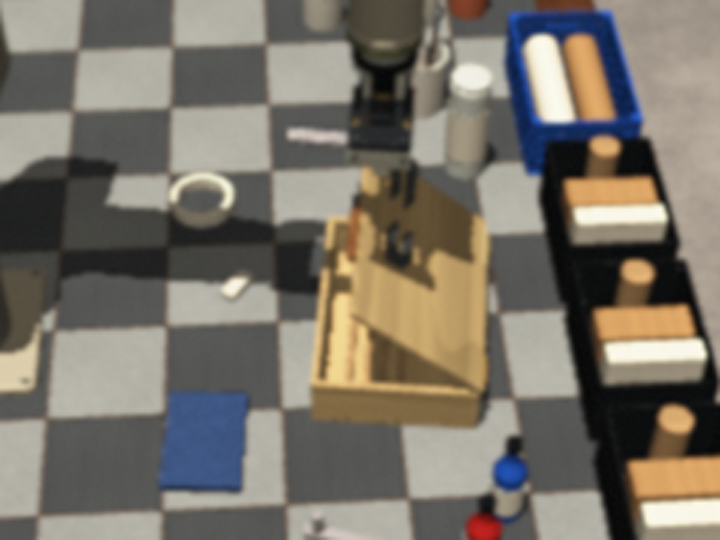

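>>> apply_moves([
  [-0.5, 0, 2],
  [-0.5, 0, 2],
  [-0.4, 0, 2],
  [0, 0, 0.8],
  [0, 0, 0.8],
  [-0.4, 0, 0.8],
], twist=[0, 0, 0, 0, 0, 0])

```text
t: 3.4
tool_pos: [0.5359, -0.0335, 0.2107]
orientation: [3.135, -0.198, 0.001]
force: [0.2, 0.1, -0.5]
opening: 0.0003
gripper_force: 0.0
```

>>> apply_moves([
  [-0.5, 0, 1],
  [-0.5, 0, 1],
  [-0.5, 0, 1],
  [-0.5, 0, 1],
], twist=[0, 0, 0, 0])

```text
t: 3.9
tool_pos: [0.5153, -0.0307, 0.1699]
orientation: [-3.135, 0.198, 0.0]
force: [-0.3, 0.5, 2.2]
opening: 0.0008
gripper_force: 0.7
```

Run:
```python
from h import *
goto([.4945,-.027,.105],np.radians(-7.2))
c=cam("side"); save(c,"s2.png",(290,120,390,220),5)
```

```text
t 3.9 at [ 0.5153 -0.0307  0.1699] yaw -0.1262 tilt [-0.  0. -1.] twist -0.0006 delta cm [-2.11 -0.11  6.49] F [-0.3  0.5  2.2] op 0.0008
```

View pics/s2.png

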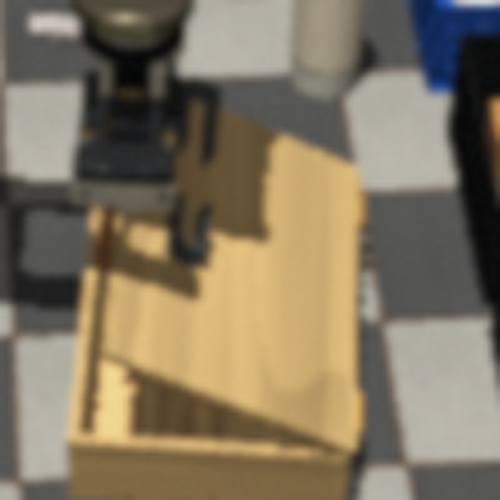

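>>> apply_moves([
  [-0.5, 0, 1],
  [-0.4, 0, 1],
  [-0.4, 0, 1],
  [-0.3, 0, 1],
  [-0.2, 0, 1],
  [-0.1, 0, 0.7],
], twist=[0, 0, 0, 0, 0, 0])

```text
t: 4.7
tool_pos: [0.4965, -0.0284, 0.1127]
orientation: [-3.135, 0.198, 0.001]
force: [-0.4, -0.1, 0.6]
opening: 0.0004
gripper_force: 0.6
```

>>> apply_moves([
  [0, 0, 0.4],
  [0, 0, 0.3],
  [0, 0, 0.2],
  [0, 0, 0.1],
], twist=[0, 0, 0, 0])

```text
t: 5.2
tool_pos: [0.497, -0.0284, 0.1036]
orientation: [3.135, -0.198, 0.0]
force: [0.8, -0.8, 1.3]
opening: 0.0003
gripper_force: 0.6
```

>>> apply_moves([
  [0, 0, 0.2],
  [0, 0, 0.1],
  [0, 0, 0],
], twist=[0, 0, 0])

```text
t: 5.58
tool_pos: [0.4969, -0.0284, 0.1004]
orientation: [-3.135, 0.198, 0.0]
force: [-0.2, -0.4, -0.5]
opening: 0.0005
gripper_force: 0.1
```

>>> apply_moves([
  [0, 0, 0.2],
  [0, 0, 0.2],
  [0, 0, 0],
], twist=[0, 0, 0])

```text
t: 5.95
tool_pos: [0.4968, -0.0284, 0.0963]
orientation: [-3.135, 0.198, 0.0]
force: [1.1, -0.2, -0.6]
opening: -0.0002
gripper_force: 0.0
```

Run:
```python
from h import *
goto([.4945,-.027,.105],np.radians(-7.2))
c=cam("side"); t=cam("top")
f=lambda c,u,v,w,h:cv2.resize(c["frame"][v:v+h,u:u+w,::-1],(400,400),interpolation=cv2.INTER_CUBIC)
cv2.imwrite("pics/s3.png",np.hstack([f(c,290,130,90,90),f(t,230,125,110,110)]))
```

```text
t 5.95 at [ 0.4968 -0.0284  0.0963] yaw -0.1262 tilt [-2.e-04  0.e+00 -1.e+00] twist -0.0006 delta cm [-0.24 -0.11 -0.87] F [ 1.1 -0.2 -0.6] op -0.0002
```

View pics/s3.png

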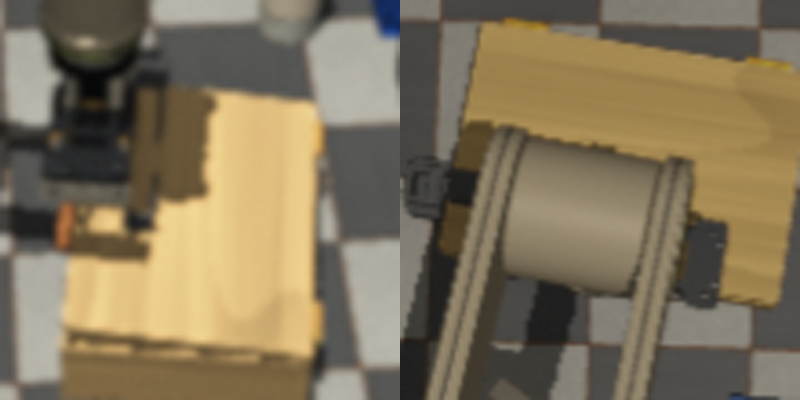

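>>> apply_moves([
  [0, 0, 0.2],
  [0, 0, 0.2],
  [0, 0, 0],
], twist=[0, 0, 0])

```text
t: 6.42
tool_pos: [0.4968, -0.0284, 0.0923]
orientation: [-3.135, 0.198, 0.0]
force: [0.5, 0.3, -0.0]
opening: 0.0003
gripper_force: 0.0
```

Run:
```python
from h import *
import pickle
s=cam("side"); t=cam("top")
p,R,st=pose(); tip=p+R[:,2]*.025
f=lambda c,u,v,w,h:cv2.resize(c["frame"][v:v+h,u:u+w,::-1],(600,600),interpolation=cv2.INTER_CUBIC)
u,v=proj(s,tip); print(u,v)
im=f(s,280,120,75,75); 
cv2.circle(im,(int((u-280)*8),int((v-120)*8)),4,(0,0,255),1)
for X in ([.4806,-.0243,.08],[.4974,.1224,.07],[.4637,-.171,.07],[.4637,-.171,.08],[.4974,.1224,.08]):
    u,v=proj(s,X); cv2.circle(im,(int((u-280)*8),int((v-120)*8)),4,(0,255,0),1)
cv2.imwrite("pics/s4.png",im)
```

```text
310.9337114265863 180.3509191505985
```

View pics/s4.png

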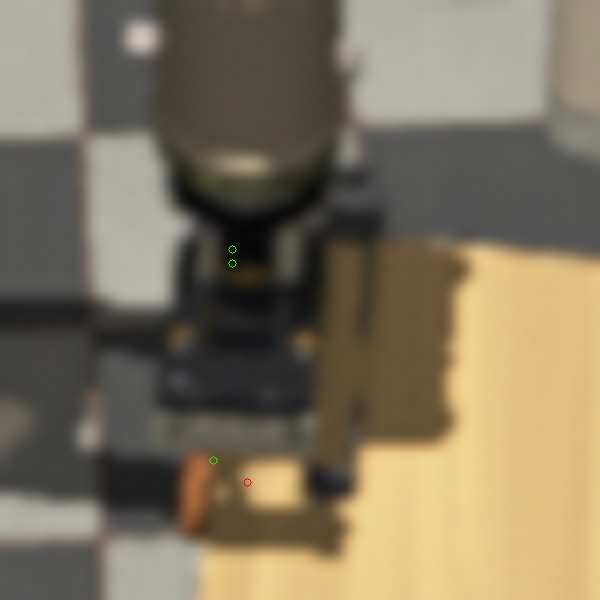

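Run:
```python
from h import *
s=cam("side"); t=cam("top")
p,R,st=pose(); print(p, st["joint_torque"].round(1), st["force"].round(2), st["wrist_torque"].round(2))
for a in(-.0375,.0375):
    X=p+R@np.array([a,.094,-.059]); print("body corner",X.round(3),((proj(s,X)-[280,120])*8).round(0))
for a in(-.0075,.0075):
    for h in(0,.02):
      X=p+R@np.array([a,.0175,.025-h]); print("finger tip",X.round(3),((proj(s,X)-[280,120])*8).round(0))
# visible lid corners: rear-left, rear-right, front-right in side s3/ top s3
k=110/400.
T=dict(BL=(230+82*k,125+22*k),BR=(230+397*k,125+68*k),FR=(230+378*k,125+303*k))
for n,q in T.items(): print(n,onz(t,*q,.08).round(4))
k2=90/400.
S=dict(BR=(290+318*k2,130+352*k2),FR=(290+63*k2,130+330*k2))
for n in S: X,e=two(t,T[n],s,S[n]);print(n,X.round(4),e.round(4))
save(t,"t4.png",(225,120,345,215),6)
```

```text
[ 0.49688582 -0.02835987  0.09249426] [ -0.  -43.4 -46.1   0.   -0.1  -0. ] [-0.71 -0.24  0.16] [ 0.05  0.02 -0.03]
body corner [ 0.448 -0.117  0.151] [152. 505.]
body corner [ 0.522 -0.126  0.151] [315. 514.]
finger tip [ 0.487 -0.045  0.067] [230. 508.]
finger tip [ 0.487 -0.045  0.087] [230. 480.]
finger tip [ 0.502 -0.047  0.067] [260. 510.]
finger tip [ 0.502 -0.047  0.087] [261. 482.]
BL [0.7066 0.0974 0.08  ]
BR [ 0.6727 -0.1849  0.08  ]
FR [ 0.4631 -0.1733  0.08  ]
BR [ 0.6758 -0.1854  0.0689] 0.002
FR [ 0.4631 -0.1727  0.0962] 0.0015
```

View pics/t4.png

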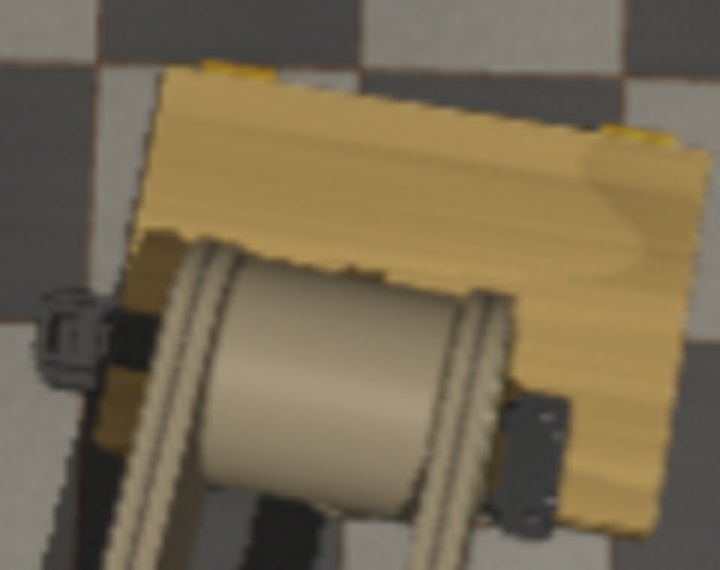

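>>> apply_moves([
  [0, 0, -0.5],
  [0, 0, -1],
  [0, 0, -1],
], twist=[0, 0, 0])

```text
t: 7.0
tool_pos: [0.4972, -0.0284, 0.1186]
orientation: [3.135, -0.198, 0.001]
force: [0.0, 0.2, 0.7]
opening: 0.0009
gripper_force: 0.0
```

>>> apply_moves([
  [0, 0, -2],
  [0, 0, -3],
  [0, 2, -3],
  [0, 3, -3],
  [0, 4, 0],
  [0, 5, 0],
  [0, 5, 0],
  [0, 4, 0],
], twist=[0, 0, 0, 0, 0, 0, 0, 0])

```text
t: 8.0
tool_pos: [0.4676, -0.2586, 0.2286]
orientation: [3.134, -0.199, 0.002]
force: [-0.5, 0.8, -0.5]
opening: 0.0008
gripper_force: 0.0
```

Run:
```python
from h import *
import pickle
s=cam("side"); t=cam("top")
pickle.dump(s,open("side5.pkl","wb"));pickle.dump(t,open("top5.pkl","wb"))
p,R,st=pose(); print(p,st["force"].round(1),st["t"])
f=lambda c,u,v,w,h:cv2.resize(c["frame"][v:v+h,u:u+w,::-1],(400,400),interpolation=cv2.INTER_CUBIC)
cv2.imwrite("pics/s5.png",np.hstack([f(s,290,130,90,90),f(t,230,125,110,110)]))
```

```text
[ 0.46707487 -0.26009898  0.22825241] [ 0.  -0.3  0.3] 8.1
```

View pics/s5.png

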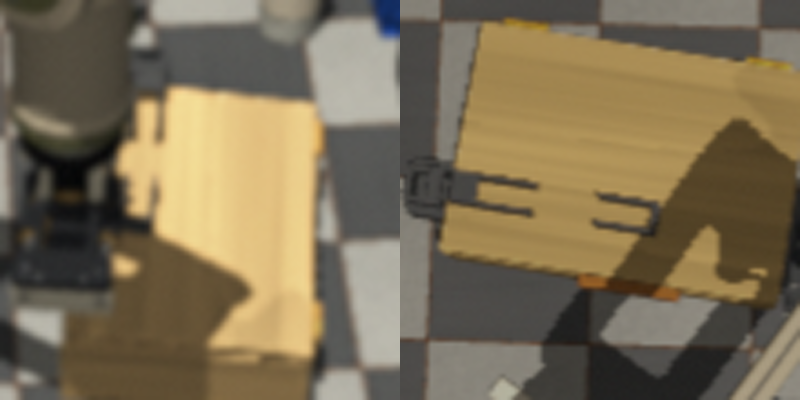

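>>> apply_moves([
  [-3, 0, 0],
  [-3, 0, 0],
  [-3, 0, 0],
  [0, 0, 0],
], twist=[0, 0, 0, 0])

```text
t: 8.6
tool_pos: [0.3779, -0.2447, 0.2284]
orientation: [3.135, -0.199, 0.002]
force: [-0.0, -0.0, 0.9]
opening: 0.0004
gripper_force: 0.0
```

Run:
```python
from h import *
import pickle
s=cam("side"); t=cam("top")
pickle.dump(s,open("side6.pkl","wb"));pickle.dump(t,open("top6.pkl","wb"))
# side: column profiles of brightness across the right side wall of the case
hsv=cv2.cvtColor(s["frame"],cv2.COLOR_RGB2HSV)
for X in ([.47,-.175,.08],[.57,-.186,.08],[.66,-.197,.08]):
    u,v=proj(s,X); u=int(round(u)); v=int(round(v))
    print("col",u,"pred",v,[(y,s["frame"][y,u].tolist()) for y in range(v-8,v+22)])
# lid wood mask top
hs=cv2.cvtColor(t["frame"],cv2.COLOR_RGB2HSV)
m=((hs[:,:,0]>12)&(hs[:,:,0]<28)&(hs[:,:,1]>80)).astype(np.uint8); m[:110]=0;m[225:]=0;m[:,:220]=0;m[:,355:]=0
n,l,stt,ce=cv2.connectedComponentsWithStats(m);k=1+np.argmax(stt[1:,4]);print(stt[k])
co,_=cv2.findContours((l==k).astype(np.uint8),0,1);c=max(co,key=len)
q=cv2.minAreaRect(c);b=cv2.boxPoints(q);print(b.round(1).tolist())
for z in(.08,):
    P=[onz(t,*x,z) for x in b];print(np.round(P,4).tolist(),[np.linalg.norm(P[i]-P[i-1]).round(4) for i in range(4)])
```

```text
col 306 pred 207 [(199, [94, 77, 50]), (200, [94, 77, 49]), (201, [94, 77, 49]), (202, [93, 75, 49]), (203, [93, 75, 49]), (204, [89, 72, 47]), (205, [85, 69, 45]), (206, [89, 72, 46]), (207, [93, 76, 50]), (208, [93, 76, 50]), (209, [88, 72, 46]), (210, [89, 73, 47]), (211, [93, 76, 50]), (212, [97, 79, 51]), (213, [97, 80, 53]), (214, [95, 78, 50]), (215, [95, 78, 51]), (216, [95, 77, 50]), (217, [94, 78, 50]), (218, [94, 78, 50]), (219, [82, 68, 45]), (220, [55, 48, 38]), (221, [35, 35, 33]), (222, [32, 33, 32]), (223, [32, 33, 32]), (224, [32, 33, 32]), (225, [34, 34, 34]), (226, [44, 45, 44]), (227, [66, 66, 65]), (228, [81, 81, 80])]
col 333 pred 209 [(201, [238, 211, 143]), (202, [238, 210, 142]), (203, [237, 210, 143]), (204, [238, 210, 143]), (205, [238, 212, 144]), (206, [231, 198, 132]), (207, [177, 147, 95]), (208, [134, 109, 71]), (209, [143, 116, 75]), (210, [134, 109, 70]), (211, [119, 97, 63]), (212, [119, 97, 63]), (213, [123, 101, 66]), (214, [126, 103, 66]), (215, [127, 105, 68]), (216, [127, 104, 68]), (217, [126, 103, 67]), (218, [128, 105, 68]), (219, [126, 102,
[... 605 characters left out ...]
, [122, 101, 68]), (217, [120, 99, 67]), (218, [116, 96, 66]), (219, [112, 93, 65]), (220, [110, 93, 67]), (221, [116, 102, 79]), (222, [141, 132, 115]), (223, [170, 166, 153]), (224, [181, 180, 168]), (225, [182, 180, 168]), (226, [181, 179, 168]), (227, [180, 178, 168]), (228, [180, 178, 167]), (229, [180, 178, 168]), (230, [179, 178, 167]), (231, [180, 178, 167])]
[ 241  130  102   80 6205]
[[239.0, 197.3000030517578], [250.3000030517578, 127.5], [344.3999938964844, 142.60000610351562], [333.1000061035156, 212.5]]
[[0.4897, 0.1321, 0.08], [0.7183, 0.1054, 0.08], [0.6767, -0.2017, 0.08], [0.4498, -0.171, 0.08]] [np.float64(0.3057), np.float64(0.2302), np.float64(0.3099), np.float64(0.229)]
```

Run:
```python
from h import *
import pickle
s=pickle.load(open("side6.pkl","rb")); p,R,st=pose(); print(p)
for h in(.025,0,-.059): print(h,proj(s,p+R[:,2]*h).round(1))
u,v=proj(s,p+R[:,2]*.025).astype(int)
g=cv2.cvtColor(s["frame"],cv2.COLOR_RGB2GRAY)[v-32:v+12,u-18:u+18]
print(u-18,v-32);print("\n".join("".join(" .:-=+*#%@"[9-x//26] for x in r) for r in g))
```

```text
[ 0.37923964 -0.24508475  0.22833378]
0.025 [280.2 201.4]
0 [279.9 196.6]
-0.059 [279.1 184.9]
262 169
=----+#%#*#%@@@@@@%#**#%@@%*==+*****
+=--=+#%**#%@@@@@@%#**#%@@%*==+*****
*+=-=+##**#%%%%%%@%#**#%@@%*==+*****
#*+==*#####%%%#%%%%#**#%@@%*==+*****
##****%%##%%%%%%%%%###%@@@%*==+*****
######%%%%%@@%%%%@@%%%@@@@#+==+*****
#####%%%%%@@@@@@@@@@@@@@@@#+==+*****
#####%%%%%@@@@@@@@@%%%@@@@#+-=+*****
####%%%%%%%@@@@@@@@%%%@@@%#=-=+*****
####%%%%%%%%%%%%@%%%%%%@@%*=--+*****
####%%%%%%%%%%%%%%%%%%%%%%*=--+*****
#######%%%%%%%%%%%%%%%%#%%*=--+*****
####**#%%%%@@@@@@%%%%%####+=--+*****
####**#%%%%@@@@@@@%%%%#**#+=--+*****
#######%%%%@@@@@@%%%%%##*#*+==+*****
######%%%%%%%%%%%%%%%%#####*********
###%%%%%%%%%%%%%%%%%%%###########***
##%%%%%%%%%%%%%%%%%%%%%#######%%##**
##%%#%%%%%%%%%%%%%%%%%%%%%%%%%%%###*
%%%###%%%%%%%%%%%%%%%%%%%%%%%%%####*
%%%###%#%%%%%%%%%%%%##%%%%%%%%%#####
%%%%%%###%%%%%%%%%%%%%%%%%%%%%%#####
%%%%%%%##%%%%%%%%%%%%%%%%%%%%%%#####
##%%%%%%%%%%%%%%%%%%%%%####%%%%#####
#**###########%%%%%%%%##***##%%#####
#*****************####*******#######
##*##*****+****+***************++**#
%#*****************************===+*
%#*****************************=--=+
%%######***********************=----
%%%%%%%%###********************=----
%%%%%%%%%%%##******************=----
%%%%%%%%%%%%###****************+=---
%%%%%%%%%%%%%%###**********####**+==
%%%%%%%%%%%%%%%%###********#%%%##***
#%%%%%%%%%%%%%%%%%##******##%%%%####
*##%%%%%%%%%%%%%%%%##*****#%%%%%####
**###%%%%%%%%%%%%%%%%###**#%%%%%####
****##%%%%%%%%%%%%%%%%%##*##%%%%####
*****###%%%%%%%%%%%%%%%%####%%%%####
*******###%%%%%%%%%%%%%%%%%%%%%%####
*********##%%%%%%%%%%%%%%%%%%%%%####
***********####%%%%%%%%%%%%%%%%%####
**************###%%%%%%%%%%%%%%%####
```

>>> apply_moves([
  [1.74, -4.62, 0],
  [1.74, -4.62, 0],
  [1.74, -4.62, 0],
  [1.74, -4.62, 0],
  [1.74, -4.62, 0],
  [0, 0, 4],
  [0, 0, 4],
  [0, 0, 4],
], twist=[0, 0, 0, 0, 0, 0, 0, 0])

```text
t: 9.7
tool_pos: [0.4949, -0.026, 0.1064]
orientation: [-3.135, 0.196, -0.001]
force: [-0.1, -0.9, 0.6]
opening: 0.0005
gripper_force: 0.0
```

>>> apply_moves([
  [0, 0, 1],
  [0, 0, 0.3],
  [0, 0, 0.3],
  [0, 0, 0.2],
], twist=[0, 0, 0, 0])

```text
t: 10.2
tool_pos: [0.4953, -0.0272, 0.0911]
orientation: [3.135, -0.198, 0.004]
force: [-0.1, 1.0, 0.7]
opening: 0.0007
gripper_force: 0.6
```

>>> apply_moves([
  [0, 0, 0.3],
  [0, 0, 0.3],
], twist=[0, 0])

```text
t: 10.45
tool_pos: [0.4945, -0.0271, 0.0839]
orientation: [3.135, -0.198, 0.002]
force: [0.9, 0.6, 0.8]
opening: 0.0007
gripper_force: 0.6
```

>>> apply_moves([
  [0, 0, 0.3],
  [0, 0, 0.3],
], twist=[0, 0])

```text
t: 10.7
tool_pos: [0.4941, -0.027, 0.0773]
orientation: [-3.135, 0.198, -0.0]
force: [0.1, 0.4, 0.5]
opening: 0.0004
gripper_force: 0.6
```

Run:
```python
from h import *
import pickle
t=cam("top"); s=cam("side"); pickle.dump(t,open("top7.pkl","wb")); pickle.dump(s,open("side7.pkl","wb"))
p,R,st=pose(); print(p,st["force"].round(1))
for a in(-.0375,.0375):
  for h in(-.059,-.12): print("body end top", a,h,proj(t,p+R@[a,.094,h]).round(1))
print("s3 obs body px: x 312-320ish, u",230+(680-400)*.275,230+(727-400)*.275,"v",125+218*.275,125+305*.275)
print("lip px->world",onz(t,230+(630-400)*.275,125+288*.275,.075).round(4))
g=cv2.cvtColor(t["frame"],cv2.COLOR_RGB2GRAY)[170:225,225:340]
print("\n".join("".join(" .:-=+*#%@"[9-x//26] for x in r) for r in g[::1,45:]))
```

```text
[ 0.49359415 -0.02701077  0.07696465] [ 0.6 -0.5  0.2]
body end top -0.0375 -0.059 [315.7 212.9]
body end top -0.0375 -0.12 [315.7 212.1]
body end top 0.0375 -0.059 [319.5 188.9]
body end top 0.0375 -0.12 [319.7 187.1]
s3 obs body px: x 312-320ish, u 307.0 319.925 v 184.95 208.875
lip px->world [ 0.4728 -0.0426  0.075 ]
+++++**********************++===+****++===============================
+++++++++++********************++**###*+==============================
++++++++++++++++***************#***##***+=============================
+++++++++++++++++++++**********#***#****+=============================
+++++++++++++++++++++++++++********#****+============================+
+++++++++++++++++++++++++++++***++**++**+============================+
+++++++++++++++++++++++++++++***++**++**+===========================++
=====++++++++++++++++++++++++**+++**++**+===========================+*
===========++++++++++++++++++**++**++++*+===========================+*
===============++++++++++++++**++**+++**+===========================+*
===================++++++++++*+++**+++**+==========================+
[... 2426 characters left out ...]
##*+++===++++++=+*+==+*++======================+*************
%%%%%%%####*++++==+++++==+*+==+*+=======================+*************
%%%%%%%#####+++=+++++++==+*+==+*+=======================+*************
%%%%%%######*++++++++++==+*+=+**+=======================+*##**********
%%%%%%######****+++++++=++++=+**++=====================+*###*##*######
#####*++++++#####*****+=+*+==+###************++*****++++*####******##*
#####*+===++########*++=+*+==+####************************+***********
#####++===++########*+==+*+==+###*****#******************++=====+==++=
#####*++===+########*+==+++=+*##***********###***********+============
#####++====+########*+=+++==+*###************************+============
```

Run:
```python
from h import *
import pickle
for n in("side0","side6","side7"):
    s=pickle.load(open(n+".pkl","rb")); print(n)
    for u in(308,320,333,345,356):
        print(u,s["frame"][196:226,u].astype(int).sum(1).tolist())
s=pickle.load(open("side7.pkl","rb"))
t=pickle.load(open("top7.pkl","rb"))
for X in([.4634,-.1715,0],[.4634,-.1715,.07],[.4634,-.1715,.08],[.6717,-.1977,0],[.6717,-.1977,.07],[.6717,-.1977,.08]): print(X,proj(s,X).round(1),proj(t,X).round(1))
big=cv2.resize(s["frame"][150:230,285:385,::-1],(750,600),interpolation=cv2.INTER_CUBIC); cv2.imwrite("pics/s7.png",big)
```

```text
side0
308 [247, 249, 269, 290, 267, 266, 318, 342, 348, 361, 424, 487, 447, 334, 275, 284, 298, 298, 290, 291, 290, 291, 293, 284, 265, 251, 254, 251, 249, 248]
320 [562, 564, 561, 561, 563, 561, 562, 563, 567, 568, 558, 543, 509, 401, 295, 270, 291, 298, 293, 290, 287, 293, 293, 289, 282, 265, 253, 253, 253, 252]
333 [214, 197, 193, 197, 190, 193, 189, 193, 190, 187, 199, 275, 415, 470, 379, 282, 267, 279, 292, 290, 290, 289, 288, 285, 280, 294, 315, 316, 309, 304]
345 [434, 434, 434, 431, 397, 332, 272, 246, 242, 243, 238, 251, 353, 475, 469, 356, 278, 269, 278, 282, 287, 288, 283, 284, 297, 341, 422, 482, 499, 504]
356 [391, 394, 394, 399, 401, 402, 404, 409, 412, 413, 399, 349, 290, 292, 356, 367, 312, 273, 271, 280, 284, 291, 285, 285, 284, 296, 363, 461, 507, 510]
side6
308 [214, 214, 215, 213, 213, 212, 211, 210, 215, 219, 226, 225, 218, 208, 206, 216, 226, 227, 223, 221, 224, 225, 223, 203, 148, 112, 109, 122, 125, 156]
320 [262, 382, 501, 549, 551, 552, 552, 552, 548, 505, 374, 251, 250, 293, 289, 283, 299, 307, 305, 299, 300, 303, 305, 299, 293, 270, 258, 261, 260, 258]
333
[... 848 characters left out ...]
322, 278, 273, 274, 285, 294, 296, 296, 294, 298, 293, 285, 299, 322, 326, 318, 307]
345 [558, 555, 557, 559, 557, 551, 531, 515, 508, 507, 508, 508, 474, 361, 299, 283, 273, 275, 286, 290, 292, 295, 290, 294, 303, 350, 431, 487, 509, 514]
356 [549, 541, 540, 546, 548, 548, 551, 553, 553, 556, 560, 561, 561, 518, 394, 296, 273, 274, 278, 286, 290, 292, 296, 291, 290, 299, 368, 473, 520, 522]
[0.4634, -0.1715, 0] [304.2 220.2] [332.5 209.3]
[0.4634, -0.1715, 0.07] [304.1 208.5] [333.3 208.4]
[0.4634, -0.1715, 0.08] [304.1 206.8] [333.4 208.2]
[0.6717, -0.1977, 0] [359.2 223.2] [341.8 148.4]
[0.6717, -0.1977, 0.07] [360.6 211.7] [342.9 144.7]
[0.6717, -0.1977, 0.08] [360.8 209.9] [343.1 144.1]
```

View pics/s7.png

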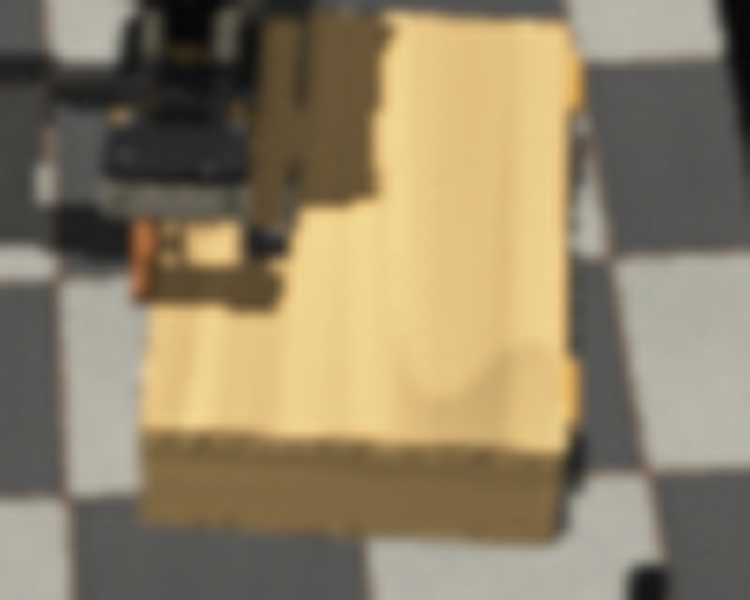

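>>> apply_moves([
  [0, 0, 0.2],
  [0, 0, 0.2],
], twist=[0, 0])

```text
t: 11.05
tool_pos: [0.4939, -0.0271, 0.0758]
orientation: [3.135, -0.198, -0.001]
force: [-18.8, 1.8, 37.4]
opening: 0.001
gripper_force: 18.5
```

>>> apply_moves([
  [0, 0, -0.5],
  [0, 0, -1.5],
  [0, 0, -3],
  [0, 0, -5],
  [0, 0, -5],
], twist=[0, 0, 0, 0, 0])

```text
t: 11.68
tool_pos: [0.4936, -0.027, 0.2253]
orientation: [3.135, -0.198, -0.001]
force: [0.3, -1.4, 0.7]
opening: 0.0005
gripper_force: 0.0
```

Run:
```python
from h import *
p,R,st=pose(); print(p,st["force"].round(1),robot.tips_ahead,[a for a in dir(robot) if a[0]!="_"])
s=cam("side")
g=cv2.cvtColor(s["frame"],cv2.COLOR_RGB2GRAY)
for h in(.025,0,-.059): print(h,proj(s,p+R[:,2]*h).round(1),proj(s,p+R@[0,.0175,h]).round(1),proj(s,p+R@[0,.094,h]).round(1))
u,v=proj(s,p).astype(int)
g=g[v-25:v+25,u-22:u+22]
print(u-22,v-25);print("\n".join("".join(" .:-=+*#%@"[9-x//26] for x in r) for r in g))
```

```text
[ 0.49358998 -0.02698898  0.2253205 ] [ 0.3 -1.4  0.7] 0.025 ['IKError', 'close_job', 'read_camera', 'read_state', 'tips_ahead']
0.025 [310.1 155.9] [309.8 159.2] [308.3 174.2]
0 [310.2 151. ] [309.8 154.3] [308.3 169.4]
-0.059 [310.2 139.1] [309.8 142.5] [308.2 157.6]
288 125
-=+****+-::-+#%###%@@@@@@%#*#%@%*=----------
-=+*****===+*%%###%%%%%%%%#*#%@%+-::--------
-=+*********#%%%#%%%%%%%%%###%@%*=--=-------
-=+********#%@@%%%%@%%%%%%%%%@@%#+===-------
-=+********#%%@%%%@@@@@@@@%%%@@%#*++=-----::
-=+********#%%%%%%@@@@@@@@%%%@@%#**+=---::::
-=+********#%%%%%%@@@@@@@@%%%@@%#**+=---:::-
--+********#%%%%%%%%%%%@@%%%%%%%#**+=-------
--+********###%%%%%%%%%%%%%%%%%%#**+=-------
--+********####%%%%%%%%%%%%%%%%##***=-------
--+********##*#%%%@@@@@@%%%%####*+++++======
==++++++++**###%%%%%%%%%%%%%##**+===++**++**
+++=======+*##%%%%%%%%%%%%%%##*+=---+*******
**+=-----=+#%%%%%%%%%%%%%%%%%#*+----=*******
**+=-----=+#%%%%%%%%%%%%%%%%%%#+=--=+*******
**+=-----=*#%%%%%%%%%%%%%%%%%%#+++++********
**+=-----=*#%%%%%%%%%%%%%%%%%%#**#######****
**+=-----=*#%%%%%%%%%%%%#%%%%%###%%%%%##****
**+=-----=*#
[... 727 characters left out ...]
#+-::=****#####*####*****
%#**+**############*=:::=**#*####**####*****
#*+++**********####*=:::=*##*####**####*****
#*++***************+=::-=*##*####**####*****
#+=+***************+=-=+**##*####**####*****
*+=+****************+++**##***###**###******
*===********************###*****************
*=-=+*******************###*****************
*=-=+******************####*****************
*=-=+******************####*****************
+=-=+*******************###*****************
=--=+**************+==**###**####***#*******
=--=+*************+=-=+*###**#########**+===
+==+**######*****+=-:=+*##***####*####*+-:::
****##%%%######*++=::-+**#*********###*=:...
####%%%%%%%%%%%#++=-::-+***++**++++*#*+-:...
```

Run:
```python
from h import *
t=cam("top");s=cam("side")
from numpy.linalg import svd
for c,(u0,v0,u1,v1),nm in((t,(372,176,415,219),"top"),(s,(296,245,340,278),"side")):
    im=c["frame"][v0:v1,u0:u1].astype(int); h=im[:,:,0]-im[:,:,1]
    m=((h>6)&(im.sum(2)>330)).astype(np.uint8)
    n,l,st,ce=cv2.connectedComponentsWithStats(m); k=1+np.argmax(st[1:,4])
    v,u=np.nonzero(l==k); P=np.array([onz(c,a+u0,b+v0,.016)[:2] for a,b in zip(u,v)])
    if nm=="top": print("\n".join("".join(".#"[x] for x in r) for r in (l==k).astype(int)[:,8:32]))
    # bar body only: drop tail part with knob
    ax=np.array([.945,-.327]); 
    for _ in range(3):
        q=P@ax; lo,hi=q.min(),q.max(); Q=P[(q>lo+.04)&(q<hi-.015)]; mu=Q.mean(0); d=svd(Q-mu)[2][0]; ax=d*np.sign(d[0])
    nrm=np.array([-ax[1],ax[0]]); w=(Q-mu)@nrm
    print(nm,len(Q),"yaw",np.degrees(np.arctan2(ax[1],ax[0])).round(2),"mu",mu.round(4),"along",lo.round(4),hi.round(4),"len",(hi-lo).round(4),"mid on axis",(mu+ax*((lo+hi)/2-mu@ax)).round(4),"width",np.ptp(w).round(4))
goto([.5115,-.3685,.15],np.radians(-18.7))
```

```text
........................
........................
........................
..................#.....
..................##....
.................###....
...............#####....
...............#####....
..............######....
..............######....
..............#####.....
.............######.....
.............######.....
.............#####......
............######......
............######......
...........######.......
...........######.......
...........#####........
..........######........
..........#####.........
..........#####.........
.........######.........
.........#####..........
........######..........
........######..........
........#####...........
.......######...........
.......######...........
......######............
......######............
......#####.............
......#####.............
.......####.............
.......####.............
......#####.............
....#..###..............
...###.##...............
...######...............
...#####................
.....###................
........................
........................
top 121 yaw -19.61 mu [ 0.5198 -0.3725] along 0.5358 0.668 len 0.1322 mid on axis [ 0.5078 -0.3682] width 0.0177
side 113 yaw 0.08 mu [ 0.5242 -0.3691] along 0.4961 0.6296 len 0.1335 mid on axis [ 0.5634 -0.369 ] width 0.0896
t 11.82 at [ 0.4962 -0.0274  0.2279] yaw -0.1262 tilt [ 0.0072 -0.0012 -1.    ] twist 0.2002 delta cm [12.33 31.83  7.84] F [ 1.   0.6 -0.6] op 0.0001
```

>>> apply_moves([
  [1.75, 4.55, 0],
  [1.75, 4.55, 0],
  [1.75, 4.55, 0],
  [1.75, 4.55, 0],
  [1.75, 4.55, 0],
  [1.75, 4.55, 0],
  [1.75, 4.55, 0],
  [0, 0, 0],
], twist=[0.1, 0.1, 0.014, 0, 0, 0, 0, 0], gripper=5)

```text
t: 12.82
tool_pos: [0.5181, -0.3689, 0.221]
orientation: [-3.094, 0.537, 0.005]
force: [0.1, 0.8, -0.0]
opening: 0.0499
gripper_force: 0.0
```

Run:
```python
from h import *
goto([.5095,-.3688,.06],np.radians(-19.5))
print(pose()[2]["q"].round(3))
```

```text
t 12.82 at [ 0.5181 -0.3689  0.221 ] yaw -0.3439 tilt [-0.0029  0.0015 -1.    ] twist -0.0036 delta cm [-0.77  0.28 16.11] F [ 0.1  0.8 -0. ] op 0.0499
[-6.990e-01  2.280e-01  1.367e+00 -1.000e-03  1.550e+00  1.216e+00]
```

>>> apply_moves([
  [-0.4, 0.15, 4],
  [-0.4, 0.13, 4],
  [0, 0, 4],
  [0, 0, 3],
  [0, 0, 0],
], twist=[0, 0, 0, 0, 0])

```text
t: 13.45
tool_pos: [0.5088, -0.3632, 0.0694]
orientation: [-3.092, 0.53, 0.011]
force: [0.6, 0.5, 0.8]
opening: 0.0497
gripper_force: 0.0
```

Run:
```python
from h import *
goto([.5095,-.3688,.03],np.radians(-19.5))
s=cam("side");p,R,_=pose()
for h in(.025,0,-.059): print(h,proj(s,p+R[:,2]*h).round(1),proj(s,p+R@[0,.03,h]).round(1))
u,v=proj(s,p).astype(int)
g=cv2.cvtColor(s["frame"],cv2.COLOR_RGB2GRAY)[v-22:v+28,u-25:u+25]
print(u-25,v-22);print("\n".join("".join(" .:-=+*#%@"[9-x//26] for x in r) for r in g))
```

```text
t 13.45 at [ 0.5088 -0.3632  0.0694] yaw -0.3395 tilt [-0.0059  0.0053 -1.    ] twist 0.0008 delta cm [0.28 0.52 3.94] F [0.6 0.5 0.8] op 0.0497
0.025 [320.  254.6] [317.7 261.5]
0 [320.2 250.5] [317.8 257.5]
-0.059 [320.5 240.6] [318.1 247.6]
295 228
%%%%%%%%%###*******##%@@@@@@%#*###%%%%%%##########
%%%%%%%%%%%###*****##%%@@@@@%***#%%%%%%%##########
%%%%%%%%%%%%%##*####%%%%%%%%#**##%%%%%%%##########
%%%%%%%%%%%%%%####%%%%%%%%%%#**#%%%%%%%%##########
#%%%%%%%%%%%%%%##%%%%@%%%%%%####%%%%%%%%##########
*#%%%%%%%%%%%%%##%%%%%@@@@@%%%#%%%%%%%%%##########
*##%%%%%%%%%%%%##%%%%%%%%@@@@%%%%%%%%%%%##########
**###%%%%%%%%%%#%%%%####%%@@%%%%%%%%%%%%##########
****##%%%%%%%%%%%%%%%####%@%%%%%%%%%%%%%%#########
*****##%%%%%%%%%%%%%%%###%%%%%%%%%%%%%%%%#########
******###%%%%%%%%%%%%%%%%%%%%%%##%%%%%%%%#########
********##%%%%%%%%%%%%%%%%%%%%%##%%%%%%%%#########
*********##%%%%%%%%%%%%%%%%%%%%%%%%%%%%%%#########
+********##%%%%%%%%%%%%%%%%%%%%%%%%%%%%%%#########
+*******##%%%%%%%%%%%%%%%%%%%%%%%%%%%%%%%#########
+*******##%%%%%%%%%%%%%%%%%%%%%%%%%%%%%%%#########
+*******#%%%%%%%%%%%%%%%%%%%%%%%
[... 1001 characters left out ...]
-----=+*###############*+-:::-+******
*=----------------=+*###############*+=:::-+******
*=----------------+*###########**###**+=--=+******
*=---------------+*###########***##*++=====+******
*=--------------+*#############**#*+==----=+******
*+-------------=*##################*+=-----=******
*+-------------+*###################+=-----=******
*+-------:-----=++*################*+=-----=******
*+------::::-----==++++*###########*=------=******
*+------:::-----------==++*########*=------=+*****
*+-----:::::----:--------==+++**##*+=-------+*****
*+=----::::::::::--:::--------=++++=--------+*****
*+=-:--::::-----:-::::-----------==---------+*****
*+=-----:::-------::------------------------+*****
```

>>> apply_moves([
  [0.15, 0.3, 1],
  [0.13, 0.2, 1],
  [0, 0, 1],
  [0, 0, 0.4],
  [0, 0, 0],
], twist=[0, 0, 0, 0, 0])

```text
t: 14.12
tool_pos: [0.5119, -0.3716, 0.039]
orientation: [-3.096, 0.532, 0.001]
force: [-0.0, -0.3, 0.3]
opening: 0.0501
gripper_force: 0.0
```

Run:
```python
from h import *
goto([.5095,-.3688,.02],np.radians(-19.5))
```

```text
t 14.12 at [ 0.5119 -0.3716  0.039 ] yaw -0.3403 tilt [-7.e-04  7.e-04 -1.e+00] twist 0.0001 delta cm [-0.32 -0.18  1.9 ] F [-0.  -0.3  0.3] op 0.0501
```

Run:
```python
from h import *
for i in range(6):
    cam("top"); p,R,s=pose(); print(p.round(4),R[:,2].round(4),s["force"].round(1))
```

```text
[ 0.5122 -0.3718  0.0395] [-2.e-04  1.e-04 -1.e+00] [ 0.5  0.2 -0. ]
[ 0.5124 -0.372   0.0398] [ 2.e-04 -2.e-04 -1.e+00] [-0.2 -0.7  0.3]
[ 0.5125 -0.372   0.0399] [ 5.e-04 -4.e-04 -1.e+00] [ 0.2 -0.6 -0.1]
[ 0.5125 -0.3721  0.04  ] [ 6.e-04 -5.e-04 -1.e+00] [-0.7  0.5 -0.2]
[ 0.5125 -0.3721  0.04  ] [ 6.e-04 -5.e-04 -1.e+00] [ 0.1 -0.3 -0.7]
[ 0.5125 -0.3721  0.04  ] [ 5.e-04 -5.e-04 -1.e+00] [-1.3  0.1 -0.3]
```

>>> apply_moves([
  [-0.4, -0.2, 0.4],
  [0, 0, 0.4],
  [0, 0, 0],
  [0, 0, 0],
], twist=[0, 0, 0, 0])

```text
t: 14.92
tool_pos: [0.5092, -0.3686, 0.0315]
orientation: [-3.096, 0.532, 0.0]
force: [0.4, 0.4, 1.4]
opening: 0.0503
gripper_force: 0.0
```

>>> apply_moves([
  [0, 0, 0.3],
  [0, 0, 0],
  [0, 0, 0],
], twist=[0, 0, 0])

```text
t: 15.3
tool_pos: [0.5091, -0.3686, 0.0284]
orientation: [-3.096, 0.532, 0.0]
force: [-0.2, -0.6, 0.2]
opening: 0.05
gripper_force: 0.0
```

>>> apply_moves([
  [0, 0, 0.3],
  [0, 0, 0],
  [0, 0, 0],
], twist=[0, 0, 0])

```text
t: 15.68
tool_pos: [0.5091, -0.3686, 0.0254]
orientation: [-3.096, 0.532, 0.0]
force: [-0.3, 0.4, 0.5]
opening: 0.05
gripper_force: 0.0
```

>>> apply_moves([
  [0, 0, 0.3],
  [0, 0, 0],
], twist=[0, 0])

```text
t: 15.92
tool_pos: [0.5089, -0.3684, 0.0221]
orientation: [-3.096, 0.532, 0.001]
force: [-0.4, 0.8, 0.0]
opening: 0.0502
gripper_force: 0.0
```

>>> apply_moves([
  [0, 0, 0.4],
  [0, 0, 0.4],
  [0, 0, 0],
], twist=[0, 0, 0])

```text
t: 16.3
tool_pos: [0.5087, -0.3683, 0.0138]
orientation: [-3.096, 0.532, 0.002]
force: [0.7, 0.2, 0.5]
opening: 0.0502
gripper_force: 0.0
```

>>> apply_moves([
  [0, 0, 0.3],
  [0, 0, 0.2],
  [0, 0, 0],
], twist=[0, 0, 0])

```text
t: 16.68
tool_pos: [0.509, -0.3686, 0.0093]
orientation: [-3.096, 0.532, 0.001]
force: [-0.8, -0.2, 0.6]
opening: 0.0501
gripper_force: 0.0
```

>>> apply_moves([
  [0, 0, 0.3],
  [0, 0, 0],
  [0, 0, 0],
], twist=[0, 0, 0])

```text
t: 17.05
tool_pos: [0.5092, -0.3687, 0.0065]
orientation: [3.096, -0.532, 0.0]
force: [0.0, 0.5, -1.0]
opening: 0.0503
gripper_force: 0.0
```

>>> apply_moves([
  [0, 0, 0.3],
  [0, 0, 0],
  [0, 0, 0],
], twist=[0, 0, 0])

```text
t: 17.42
tool_pos: [0.5091, -0.3686, 0.0035]
orientation: [-3.096, 0.532, 0.0]
force: [-0.6, -0.1, -0.0]
opening: 0.0502
gripper_force: 0.0
```

>>> apply_moves([
  [0, 0, 0.2],
  [0, 0, 0],
  [0, 0, 0],
  [0, 0, 0],
  [0, 0, 0],
], twist=[0, 0, 0, 0, 0], gripper=0.8, squeeze=15)

```text
t: 18.05
tool_pos: [0.5092, -0.3686, 0.0016]
orientation: [-3.096, 0.532, -0.0]
force: [0.2, 0.5, -0.3]
opening: 0.0158
gripper_force: 15.0
```

>>> apply_moves([
  [0, 0, -0.5],
  [0, 0, -2],
  [0, 0, -4],
  [0, 0, -4],
  [0, 0, -4],
  [0, 0, -4],
  [0, 0, 0],
  [0, 0, 0],
], twist=[0, 0, 0, 0, 0, 0, 0, 0], squeeze=35)

```text
t: 19.05
tool_pos: [0.5089, -0.3685, 0.1864]
orientation: [-3.096, 0.532, 0.0]
force: [-1.0, -0.4, -2.1]
opening: 0.0157
gripper_force: 35.0
```

Run:
```python
from h import *
import pickle
p,R,s=pose(); print(p.round(4),s["opening"],s["force"].round(1))
t=cam("top");pickle.dump(t,open("top8.pkl","wb"));sd=cam("side");pickle.dump(sd,open("side8.pkl","wb"))
g=cv2.cvtColor(t["frame"],cv2.COLOR_RGB2GRAY)[165:200,226:312]
print("226,165");print("\n".join("".join(" .:-=+*#%@"[9-x//26] for x in r) for r in g))
```

```text
[ 0.5089 -0.3685  0.1864] 0.015734735206301847 [-1.  -0.4 -2.1]
226,165
#############*+++++*+=================================================================
#############*+++++*+=================================================================
#############*+++++*+=================================================================
##############*++++*==================================================================
###############****+==================================================================
###################+==================================================================
###################+==================================================================
########%%%#####%%#*==================================================================
#######%%#######%%##****++============================================================
+++++##%%###############*******+======================================================
+++++*#%%##################*###*******+===============================================
++=++*#%%################*+==++***####***+=============================
[... 1316 characters left out ...]
====
===========+**#*======================================================================
===++==+==++**#*======================================================================
+======+=+++*##*+=====================================================================
==========++*###******++=============================================================+
=========+++*###########*****+======================================================+*
===========+*##################****+===============================================+*#
===========+*#######################*****++=======================================+*##
===========+*##############################*#**++=================================+###
```

```bash
cat > track.py <<'E'
from h import *
def track(t,verbose=True):
    g=cv2.cvtColor(t["frame"],cv2.COLOR_RGB2GRAY).astype(float)
    P=[]
    def cen(u,vc):
        v=np.arange(vc-4,vc+5); col=g[v,u]; bg=np.percentile(col,85); w=np.clip(bg-col-12,0,None); return (w*v).sum()/w.sum()
    def line(us,u0,v0,sl):
        c=np.array([cen(u,int(round(v0+sl*(u-u0)))) for u in us]); return c
    sl=.16
    out=[]
    for us,(ua,va),(ub,vb) in((range(256,265),(259,175.5),(259,183.2)),(range(285,297),(290,180.8),(290,188.2))):
        us=np.array(us); a=line(us,ua,va,sl); b=line(us,ub,vb,sl)
        for u,x,y in zip(us,a,b): P.append(onz(t,u,(x+y)/2,.089)[:2]); 
        A=np.polyfit(us,a,1);B=np.polyfit(us,b,1); um=us.mean()
        out.append((A,B)); 
        if verbose: print("slopes",A[0].round(3),B[0].round(3),"sep mm",np.linalg.norm(onz(t,um,np.polyval(A,um),.089)-onz(t,um,np.polyval(B,um),.089)).round(4)*1e3,"line res",np.std(a-np.polyval(A,us)).round(2),np.std(b-np.polyval(B,us)).round(2))
    P=np.array(P); mu=P.mean(0); d=np.linalg.svd(P-mu)[2][0]; d*=np.sign(d[1])
    r=(P-mu)@[-d[1],d[0]]
    if verbose: print("res mm",(r.std()*1e3).round(2))
    return mu,d
E
python3 - <<'E'
from track import *
import pickle
t=pickle.load(open("top8.pkl","rb"))
mu,d=track(t); print("pt",mu.round(4),"yaw of track y",np.degrees(np.arctan2(d[1],d[0])).round(2))
ends=[onz(t,*q,.089)[:2]@d for q in((267.5,176.3),(266.7,184.5),(282.6,179.3),(281.7,186.3))]; print(np.round(ends,4),"gap",np.mean(ends[:2])-np.mean(ends[2:]))
L=mu+d*(np.mean(ends)-mu@d); print("laying",L.round(4))
# check vs case estimate: laying point in case frame
c=np.array([.5835,-.038]);y=np.radians(-7.2);print("case frame",np.array([[np.cos(y),np.sin(y)],[-np.sin(y),np.cos(y)]])@(L-c))
goto([L[0],L[1],.12],np.arctan2(d[1],d[0]))
E
```

```text
slopes 0.156 0.161 sep mm 24.5 line res 0.07 0.12
slopes 0.164 0.147 sep mm 24.400000000000002 line res 0.09 0.11
res mm 0.23
pt [0.5408 0.0096] yaw of track y 82.51
[0.1145 0.1126 0.0651 0.0643] gap 0.048811034822331456
laying [0.5419 0.0186]
case frame [-0.04832319  0.05098768]
t 19.15 at [ 0.5082 -0.3679  0.1846] yaw -0.3402 tilt [-0.0024  0.002  -1.    ] twist -1.7803 delta cm [38.75 -1.68  6.53] F [-0.5 -0.3 -2.1] op 0.0154
```

>>> apply_moves([
  [0, 0, 0],
  [0, 0, 0],
  [0, 0, 0],
  [0, 0, 0],
  [0, 0, 0],
  [0, 0, 0],
  [0, 0, 0],
  [0, 0, 0],
], twist=[-0.178, -0.178, -0.178, -0.178, -0.178, -0.178, -0.178, -0.178])

```text
t: 20.15
tool_pos: [0.5083, -0.3679, 0.1843]
orientation: [-2.684, -1.626, 0.002]
force: [-0.6, 0.2, -1.7]
opening: 0.0152
gripper_force: 35.0
```

>>> apply_moves([
  [0, 0, 0],
  [0, 0, 0],
  [5, -0.2, 0],
  [6, -0.3, 0],
  [6, -0.3, 0],
  [6, -0.3, 0],
  [6, -0.2, 0],
  [4, -0.2, 0],
], twist=[-0.178, -0.178, 0, 0, 0, 0, 0, 0])

```text
t: 21.15
tool_pos: [0.5362, -0.0367, 0.1848]
orientation: [-2.359, -2.071, 0.003]
force: [0.1, 0.0, -1.5]
opening: 0.0157
gripper_force: 35.0
```

>>> apply_moves([
  [3, -0.1, 0],
  [2.5, -0.1, 0],
  [0, 0, 0],
  [0, 0, 0],
  [0, 0, 0],
], twist=[0, 0, 0, 0, 0])

```text
t: 21.78
tool_pos: [0.5423, 0.0143, 0.186]
orientation: [-2.363, -2.07, 0.001]
force: [-0.3, 0.1, -2.6]
opening: 0.0154
gripper_force: 35.0
```

Run:
```python
from h import *
import pickle
goto([.5419,.0186,.12],np.radians(82.51))
t=cam("top");pickle.dump(t,open("top9.pkl","wb"));p,R,_=pose()
for n,q in dict(nose=(.065,0,.016),knob=(-.05,0,-.03),tail=(-.065,0,.01)).items(): print(n,proj(t,p+R@np.array(q)).round(1))
g=cv2.cvtColor(t["frame"],cv2.COLOR_RGB2GRAY)[155:205,226:312]
print("226,155");print("\n".join("".join(" .:-=+*#%@"[9-x//26] for x in r) for r in g))
```

```text
t 21.77 at [0.5423 0.0143 0.186 ] yaw 1.4387 tilt [-9.e-04 -2.e-04 -1.e+00] twist -0.0014 delta cm [ 0.42 -0.09  6.6 ] F [-0.3  0.1 -2.6] op 0.0154
nose [252.6 175.5]
knob [289.2 179.9]
tail [294.8 182.1]
226,155
===*+===#*========================================+*+==+*+==+*#%*=====================
===*===+#*========================================+*+==++===+*#%*=====================
==+*===+#*========================================+*+==++====+#%+=====================
==+*===+#*========================================++===++====+##+=====================
==+*===*#+========================================++==+++==+++##+=====================
==*+===*#+========================================++==+++==+++##+=====================
==*+===*#+========================================++==+*+==++*%#+=====================
==*+===##+========================================++==+*+==++*%#+=====================
==*+===##+========================================*+==+*+==++*%*+=====================
==*===+##+=======================================+*+==+++==+*#%*======================
=+*===+##++======
[... 2762 characters left out ...]
====
==+#######*+*##############%%%%%%%%@@@@@%%%%%%%+==+*+==+*##+==========================
==*#######*+*##############%%%%#%%%@@@@@@@@@@@%+==+++==+###+==========================
==*#######*+*##############%%%%%%%%@@@@@@@@@@@#+==+++==+###+==========================
==########++##############%%##%%%%%@@@@@@@@@@@#+==++===+###+==========================
==########++##############%%#*##%%%@@@@@@@@@@%#+==++===+###*++========================
==########++##############%%###%%%@@@@@@@@@@@%*===++===+###*******++==================
=+#######*++##############%%%%%%%%@@@@@@@@@@@%*===++===+###********+*****+============
=+#######*++##############%%%%%###%@@@@@@@@@@%*===++==+*##*********************++=====
```

Run:
```python
from h import *
import pickle
t=pickle.load(open("top9.pkl","rb")); s=cam("side"); p,R,_=pose()
def show(c,u0,v0,u1,v1):
    im=c["frame"][v0:v1,u0:u1].astype(int); r,g,b=im[:,:,0],im[:,:,1],im[:,:,2]
    ch=np.full(r.shape,'.'); ch[(r-b>35)]='w'; ch[(r+g+b<200)]=' '; ch[(abs(r-g)<4)&(r+g+b>=200)]='g'; ch[(r-g>=5)&(r-b<35)&(r+g+b>250)]='#'
    print(u0,v0);print("\n".join("".join(x) for x in ch))
show(t,240,165,310,200)
for z in(.016,-.006): print([proj(s,p+R@np.array(q)).round(1).tolist() for q in((.065,0,z),(-.05,0,z-.03),(-.065,0,z))])
u,v=proj(s,p).astype(int); show(s,u-25,v-25,u+30,v+25)
```

```text
240 165
wwwwwwwwwwwwwwwwwwwwwwwwwwwwwwwwwwww#.ww##wwww#. wwwwwwwwwwwwwwwwwwwww
wwwwwwwwwwwwwwwwwwwwwwwwwwwwwwwwwww.#www##www.#  wwwwwwwwwwwwwwwwwwwww
wwwwwwwwwwwwwwwwwwwwwwwwwwwwwwwwwww##www##www#.  wwwwwwwwwwwwwwwwwwwww
wwwwwwwwwwwwwwwwwwwwwwwwwwwwwwwwwww##www##www##  wwwwwwwwwwwwwwwwwwwww
wwwwwwwwwwwwwwwwwwwwwwwwwwwwwwwwwww##ww.##www##  wwwwwwwwwwwwwwwwwwwww
.w.wwwwwwwwwwwwwwwwwwwwwwwwwwwwwwww##ww###ww.##  wwwwwwwwwwwwwwwwwwwww
.#..w.wwwwww..wwwwwwwwwwwwwwwwwwwww##ww###ww### wwwwwwwwwwwwwwwwwwwwww
.##............wwwww.w.wwwwwwwwwww#.#ww##.ww.#. wwwwwwwwwwwwwwwwwwwwww
########.####.##w.#........w..w.ww#..ww##.ww### wwwwwwwwwwwwwwwwwwwwww
###################.#####.###.#.#.#..ww##www.## wwwwwwwwwwwwwwwwwwwwww
####################################.ww##www.##wwwwwwwwwwwwwwwwwwwwwww
####################################www##www##. wwwwwwwwwwwwwwwwwwwwww
.........###########################ww.##www#.. wwwwwwwwwwwwwwwwwwwwww
   ...............###############. #ww.##www#.. ####wwwwwwwwwwwwwwwwww
            .................####. #ww###ww... .#######wwwwwwwwwwwwwww
    g  ggg  ###.##....... .
[... 3598 characters left out ...]
  wwwwwwwwwwwwwwwwwwwwwwwwww
    ggggggg.wwwwwwwww......  wwwwwwwwwwwwwwwwwwwwwwwwww
    ggggggg.wwwwwwwwwwwwwwwwwwwwwwwwwwwwwwwwwwwwwwwwwww
    ggggggg.wwwwwwwwwwwwwwwwwwwwwwwwwwwwwwwwwwwwwwwwwww
    gggggg.wwwwwwwwwwwwwwwwwwwwwwwwwwwwwwwwwwwwwwwwwwww
   ggggggg#wwwwwwwwwwwwwwwwwwwwwwwwwwwwwwwwwwwwwwwwwwww
     gggg.wwwwwwwwwwwwwwwwwwwwwwwwwwwwwwwwwwwwwwwwwwwww
         .wwwwwwwwwwwwwwwwwwwwwwwwwwwwwwwwwwwwwwwwwwwww
         .wwwwwwwwwwwwwwwwwwwwwwwwwwwwwwwwwwwwwwwwwwwww
         wwwwwwwwwwwwwwwwwwwwwwwwwwwwwwwwwwwwwwwwwwwwww
        wwwwwwwwwwwwwwwwwwwwwwwwwwwwwwwwwwwwwwwwwwwwwww
       wwwwwwwwwwwwwwwwwwwwwwwwwwwwwwwwwwwwwwwwwwwwwwww
      wwwwwwwwwwwwwwwwwwwwwwwwwwwwwwwwwwwwwwwwwwwwwwwww
```

>>> apply_moves([
  [0.42, -0.09, 2],
  [0, 0, 2],
  [0, 0, 2],
  [0, 0, 1.8],
  [0, 0, 0],
  [0, 0, 0],
  [0, 0, 0],
], twist=[-0.0014, 0, 0, 0, 0, 0, 0])

```text
t: 22.75
tool_pos: [0.5431, 0.0195, 0.1097]
orientation: [2.36, 2.072, 0.002]
force: [-0.1, -1.4, -1.6]
opening: 0.0157
gripper_force: 35.0
```

Run:
```python
from h import *
import pickle
goto([.5419,.0186,.09],np.radians(82.51))
t=cam("top");p,R,_=pose()
L=np.array([.5419,.0186]);d=np.array([np.cos(np.radians(82.51)),np.sin(np.radians(82.51))]);
for n,q in dict(tail_c=(-.06,0,-.014),tail_l=(-.06,-.008,-.014),tail_r=(-.06,.008,-.014)).items(): print(n,proj(t,p+R@np.array(q)).round(1))
def show(c,u0,v0,u1,v1):
    print(u0,v0);im=c["frame"][v0:v1,u0:u1].astype(int)
    for k in im: print(" ".join("%3d/%2d"%(x.sum()//3,x[0]-x[2]) for x in k))
show(t,286,172,300,196)
```

```text
t 22.75 at [0.5431 0.0195 0.1097] yaw 1.4412 tilt [ 1.9e-03 -1.0e-04 -1.0e+00] twist 0.0011 delta cm [-0.1  -0.11  1.97] F [-0.1 -1.4 -1.6] op 0.0157
tail_c [292.3 183.3]
tail_l [291.9 185.8]
tail_r [292.7 180.8]
286 172
 95/26  53/24  59/40 106/72 129/84 132/85 132/85 133/85 132/86 134/85 134/85 133/86 134/87 134/86
 91/26  50/23  69/48 111/75 129/84 131/85 130/85 131/85 130/84 130/84 130/85 130/84 131/85 131/84
 81/27  50/27  86/59 121/80 133/85 133/86 133/85 132/85 132/85 130/86 130/84 130/85 129/84 130/84
 79/27  52/28  91/64 124/81 135/85 135/86 135/87 135/87 135/87 134/86 134/86 133/86 133/85 132/85
 78/27  53/31 101/70 129/84 133/85 134/85 133/86 135/86 135/87 135/86 135/87 134/86 134/86 134/86
 78/29  58/34 105/73 131/85 133/86 132/86 133/85 132/85 132/85 132/85 132/86 133/87 133/87 134/86
 88/30  65/38 105/72 131/84 134/86 135/87 135/87 135/86 134/86 134/85 133/86 132/86 132/86 131/86
 84/30  51/25  73/44 112/68 129/79 131/82 131/83 132/84 132/84 134/85 135/86 135/87 135/87 134/86
 78/27  55/15  78/16 111/23 120/30 102/34  89/38  90/42  92/49 114/71 129/81 131/84 132/84 132/
[... 772 characters left out ...]
  68/21  74/15
100/64 121/78 114/75 104/66  95/58  83/45  78/37  73/31  69/24  70/19  71/15  72/12  71/ 9  74/12
107/69 127/83 128/84 126/82 126/81 124/80 124/80 122/79 114/72 104/65  95/57  83/43  77/37  79/36
109/70 128/84 130/85 130/84 130/83 129/84 129/84 129/84 127/83 126/82 125/81 124/79 123/79 123/81
108/69 127/82 130/85 131/84 130/86 131/85 131/86 130/86 131/85 131/85 130/85 130/84 130/84 130/83
106/68 121/80 123/81 124/81 125/83 126/83 128/83 129/85 130/85 131/86 132/85 132/86 132/85 132/86
107/69 119/79 120/80 120/79 121/80 122/80 122/80 122/81 123/82 124/82 125/82 128/85 131/86 133/87
113/73 121/80 122/80 121/80 121/80 121/80 121/80 121/80 120/79 121/80 121/81 124/81 127/84 129/84
```

>>> apply_moves([
  [0, -0.1, 0.4],
  [0, 0, 0],
  [0, 0, 0],
], twist=[0.001, 0, 0])

```text
t: 23.18
tool_pos: [0.5412, 0.0197, 0.1045]
orientation: [-2.362, -2.072, 0.0]
force: [0.2, -0.2, -1.7]
opening: 0.0159
gripper_force: 35.0
```

Run:
```python
from h import *
goto([.5419,.0186,.0816],np.radians(82.51))
```

```text
t 23.18 at [0.5412 0.0197 0.1045] yaw 1.4402 tilt [-1.e-04  0.e+00 -1.e+00] twist 0.0001 delta cm [-0.1   0.09  2.29] F [ 0.2 -0.2 -1.7] op 0.0159
```

>>> apply_moves([
  [-0.1, 0.08, 0.2],
  [0, 0, 0.4],
  [0, 0, 0.3],
  [0, 0, 0],
  [0, 0, 0],
], twist=[0, 0, 0, 0, 0])

```text
t: 23.8
tool_pos: [0.5419, 0.0186, 0.0955]
orientation: [-2.362, -2.072, 0.0]
force: [0.8, -0.6, -2.1]
opening: 0.0158
gripper_force: 35.0
```

>>> apply_moves([
  [0, 0, 0.4],
  [0, 0, 0.4],
  [0, 0, 0.3],
  [0, 0, 0],
  [0, 0, 0],
], twist=[0, 0, 0, 0, 0])

```text
t: 24.42
tool_pos: [0.542, 0.0186, 0.0846]
orientation: [2.362, 2.072, 0.0]
force: [-0.2, -0.4, -2.2]
opening: 0.0156
gripper_force: 35.0
```

>>> apply_moves([
  [0, 0, 0.2],
  [0, 0, 0],
  [0, 0, 0],
], twist=[0, 0, 0])

```text
t: 24.8
tool_pos: [0.5419, 0.0186, 0.0826]
orientation: [2.362, 2.072, -0.0]
force: [-0.7, 0.8, -2.2]
opening: 0.0156
gripper_force: 35.0
```

>>> apply_moves([
  [0, 0, 0.1],
  [0, 0, 0],
  [0, 0, 0],
], twist=[0, 0, 0])

```text
t: 25.18
tool_pos: [0.542, 0.0186, 0.0816]
orientation: [2.362, 2.072, 0.0]
force: [0.7, -0.0, -1.8]
opening: 0.0155
gripper_force: 35.0
```

>>> apply_moves([
  [0, 0, 0.1],
  [0, 0, 0],
  [0, 0, 0],
], twist=[0, 0, 0])

```text
t: 25.55
tool_pos: [0.542, 0.0186, 0.0815]
orientation: [2.361, 2.072, 0.0]
force: [-4.2, 0.9, 6.2]
opening: 0.0158
gripper_force: 35.0
```

>>> apply_moves([
  [0, 0, 0],
  [0, 0, 0],
  [0, 0, 0],
  [0, 0, -0.5],
  [0, 0, -2],
  [0, 0, -2.5],
  [0, 0, -1],
  [0, 0, 0],
], twist=[0, 0, 0, 0, 0, 0, 0, 0], gripper=3.6)

```text
t: 26.55
tool_pos: [0.5425, 0.0186, 0.1413]
orientation: [2.361, 2.071, 0.002]
force: [1.3, 0.2, -0.0]
opening: 0.0362
gripper_force: 0.0
```

>>> apply_moves([
  [-2.5, 0, 0],
  [-2.5, 0, 0],
  [0, 0, 0],
  [0, 0, 0],
], twist=[0, 0, 0, 0])

```text
t: 27.05
tool_pos: [0.535, -0.0306, 0.1396]
orientation: [-2.361, -2.07, 0.001]
force: [0.7, -0.2, -1.0]
opening: 0.0359
gripper_force: 0.0
```

Run:
```python
from h import *
import pickle
d=np.array([np.cos(np.radians(82.51)),np.sin(np.radians(82.51))]); L=np.array([.5419,.0186]); k=L-.05*d
goto([*k,.100],np.radians(82.51))
for n in("top","side"):
    c=cam(n); pickle.dump(c,open(n+"10.pkl","wb"))
    print(n,"tail",proj(c,[*(L-.065*d),.096]).round(1),"knobtop",proj(c,[*k,.13]).round(1),"nose",proj(c,[*(L+.065*d),.088]).round(1))
    u,v=proj(c,[*(L-.05*d),.10]).astype(int)
    im=c["frame"][v-14:v+14,u-30:u+22].astype(int); r,g,b=im[:,:,0],im[:,:,1],im[:,:,2]
    ch=np.full(r.shape,'.'); ch[r-b>35]='w'; ch[(r+g+b<200)]=' '; ch[(r-b<26)&(r-g>=3)&(r+g+b>280)]='#'
    print(u-30,v-14);print("\n".join("".join(x) for x in ch))
```

```text
t 27.05 at [ 0.535  -0.0306  0.1396] yaw 1.4398 tilt [-1.3e-03  6.0e-04 -1.0e+00] twist -0.0003 delta cm [-0.04  0.05  3.96] F [ 0.7 -0.2 -1. ] op 0.0359
top tail [294.6 184.8] knobtop [289.3 183. ] nose [254.6 178.6]
259 169
wwwwwwwwwwwwwwwwwwwwwwwwwwwwwwwwwwwwww.#.ww...www.ww
wwwwwwwwwwwwwwwwwwwwwwwwwwwwwwwwwwwwwww..ww..wwww.ww
wwwwwwwwwwwwwwwwwwwwwwwwwwwwwwwwwwwwww..www..wwww.ww
wwwwwwwwwwwwwwwwwwwwwwwwwwwwwwwwwwwwww..www..wwwwwww
wwwwwwwwwwwwwwwwwwwwwwwwwwwwwwwwwwwwww..ww...ww...ww
wwwwwwwwwwwwwwwwwwwwwwwwwwwwwwwwwwwwww..ww...www.www
.ww..wwwwwwwwwwwwwwwwwwwwwwwwwwwwwwwww..ww...ww..www
.......wwwwwwwwwwwwwwwwwwwwwwwwwwwwww...ww..www..www
.........ww.w...wwwwwwwwwwwwwwwwwwwww..www..www..www
.................wwwwwwwwwwwwwwwwwwww..ww...www..www
.........................wwwwwwwwwww...ww...ww...www
............................w.wwwww....ww...ww..wwww
..............................w.ww....www..ww...wwww
 .....................................www..www..wwww
 ..     ............................ .ww...ww...wwww
www..   ww  ........................ .ww...ww..wwwww
wwwwwwwwwwww..............
[... 1466 characters left out ...]
wwwwwwwwwww
                 wwwwwwwwww  ......wwwwwwwwwwwwwwwww
                wwwwwwwwww...#####.wwwwwwwwwwwwwwwww
              wwwwwwwwwwwww.######.wwwwwwwwwwwwwwwww
             wwwwwwwwwwwwww.######wwwwwwwwwwwwwwwwww
.            wwwwwwwwwwwwwww#####.wwwwwwwwwwwwwwwwww
.#.          wwwwwwwwwwwwwww......wwwwwwwwwwwwwwwwww
..#..       wwwwwwwwwwwwwwww. ...wwwwwwwwwwwwwwwwwww
..#.........wwwwwwwwwwwwwwww     wwwwwwwwwwwwwwwwwww
.##.........wwwwwwwwwwwwwwww.    wwwwwwwwwwwwwwwwwww
.###........wwwwwwwwwwwwwwwwwwwwwwwwwwwwwwwwwwwwwwww
.###........wwwwwwwwwwwwwwwwwwwwwwwwwwwwwwwwwwwwwwww
#######..###wwwwwwwwwwwwwwwwwwwwwwwwwwwwwwwwwwwwwwww
##..########wwwwwwwwwwwwwwwwwwwwwwwwwwwwwwwwwwwwwwww
```

>>> apply_moves([
  [-0.04, 0.03, 1],
  [0, 0, 1.5],
  [0, 0, 1.2],
  [0, 0, 0.2],
  [0, 0, 0],
  [0, 0, 0],
], twist=[0, 0, 0, 0, 0, 0])

```text
t: 27.9
tool_pos: [0.5361, -0.0315, 0.1021]
orientation: [2.361, 2.071, 0.001]
force: [0.2, -0.0, 0.6]
opening: 0.036
gripper_force: 0.0
```

>>> apply_moves([
  [0, 0, 0],
  [0, 0, 0],
  [0, 0, 0],
  [0, 0, 0],
  [0, 0, 0],
], twist=[0, 0, 0, 0, 0], gripper=0.6, squeeze=15)

```text
t: 28.52
tool_pos: [0.5357, -0.0314, 0.1017]
orientation: [2.362, 2.072, 0.0]
force: [-0.6, 0.2, 1.2]
opening: 0.0135
gripper_force: 15.0
```

>>> apply_moves([
  [0.5, 0, 0],
  [0.8, 0, 0],
  [0.8, 0, 0],
  [0.4, 0, 0],
  [0, 0, 0],
  [0, 0, 0],
], twist=[0, 0, 0, 0, 0, 0])

```text
t: 29.28
tool_pos: [0.5391, -0.006, 0.1017]
orientation: [-2.361, -2.072, -0.002]
force: [0.7, 2.8, 2.8]
opening: 0.0139
gripper_force: 15.0
```

>>> apply_moves([
  [0.6, 0, 0],
  [0.8, 0, 0],
  [0.8, 0, 0],
  [0.6, 0, 0],
  [0.4, 0, 0],
  [0, 0, 0],
  [0, 0, 0],
], twist=[0, 0, 0, 0, 0, 0, 0])

```text
t: 30.15
tool_pos: [0.5432, 0.0258, 0.1016]
orientation: [-2.361, -2.072, -0.002]
force: [0.7, 2.3, 3.9]
opening: 0.0135
gripper_force: 15.0
```

>>> apply_moves([
  [0.4, 0, 0],
  [0.4, 0, 0],
  [0.2, 0, 0],
  [0, 0, 0],
  [0, 0, 0],
], twist=[0, 0, 0, 0, 0])

```text
t: 30.78
tool_pos: [0.5445, 0.035, 0.1017]
orientation: [2.362, 2.071, -0.0]
force: [0.6, -2.2, 4.8]
opening: 0.0137
gripper_force: 15.0
```

>>> apply_moves([
  [0.2, 0, 0],
  [0, 0, 0],
  [0, 0, 0],
], twist=[0, 0, 0])

```text
t: 31.15
tool_pos: [0.5447, 0.0369, 0.1016]
orientation: [2.362, 2.071, -0.0]
force: [-0.5, -2.9, 4.9]
opening: 0.0138
gripper_force: 15.0
```

>>> apply_moves([
  [0.2, 0, 0],
  [0, 0, 0],
  [0, 0, 0],
], twist=[0, 0, 0])

```text
t: 31.52
tool_pos: [0.545, 0.0388, 0.1016]
orientation: [2.362, 2.071, -0.0]
force: [0.7, -2.7, 3.7]
opening: 0.0134
gripper_force: 15.0
```

>>> apply_moves([
  [0.2, 0, 0],
  [0, 0, 0],
  [0, 0, 0],
], twist=[0, 0, 0])

```text
t: 31.9
tool_pos: [0.5451, 0.0395, 0.1016]
orientation: [2.361, 2.07, -0.003]
force: [-1.5, -9.0, 5.7]
opening: 0.0137
gripper_force: 15.0
```

>>> apply_moves([
  [0.15, 0, 0],
  [0, 0, 0],
  [0, 0, 0],
], twist=[0, 0, 0])

```text
t: 32.28
tool_pos: [0.5451, 0.0397, 0.1016]
orientation: [2.361, 2.069, -0.005]
force: [-2.4, -14.2, 7.0]
opening: 0.0135
gripper_force: 15.0
```

>>> apply_moves([
  [-0.15, 0, 0],
  [0, 0, 0],
], twist=[0, 0])

```text
t: 32.52
tool_pos: [0.5451, 0.0396, 0.1016]
orientation: [2.361, 2.07, -0.002]
force: [-1.0, -8.1, 5.1]
opening: 0.0137
gripper_force: 15.0
```

>>> apply_moves([
  [0, 0, 0],
  [0, 0, 0],
  [0, 0, 0],
  [0, 0, -0.5],
  [0, 0, -2],
  [0, 0, -3],
  [0, 0, -4],
  [0, 0, -4],
], twist=[0, 0, 0, 0, 0, 0, 0, 0], gripper=3.6)

```text
t: 33.52
tool_pos: [0.5453, 0.041, 0.2395]
orientation: [2.361, 2.071, 0.002]
force: [0.6, 0.2, -0.0]
opening: 0.0359
gripper_force: 0.0
```

>>> apply_moves([
  [-4, 0, -2],
  [-5, 0, 0],
  [-5, 0, 0],
  [-6, 0, 0],
  [-6, 0, 0],
  [-6, 0, 0],
  [0, 0, 0],
  [0, 0, 0],
], twist=[0, 0, 0, 0, 0, 0, 0, 0])

```text
t: 34.52
tool_pos: [0.5037, -0.2762, 0.2577]
orientation: [2.362, 2.07, 0.001]
force: [-0.7, 1.1, -0.2]
opening: 0.0361
gripper_force: 0.0
```

Run:
```python
from h import *
from track import track
import pickle
print(pose()[0].round(3),pose()[2]["t"])
t=cam("top");s=cam("side")
a=np.radians(82.51);d=np.array([np.cos(a),np.sin(a)]);L=np.array([.5419,.0186])
M=L+.071*d
print("pred knobtop",proj(t,[*(M-.05*d),.13]).round(1),"tail",proj(t,[*(M-.065*d),.096]).round(1),"strap",proj(t,[*(L+.076*d),.1]).round(1))
def show(c,u0,v0,u1,v1):
    im=c["frame"][v0:v1,u0:u1].astype(int); r,g,b=im[:,:,0],im[:,:,1],im[:,:,2]
    ch=np.full(r.shape,'.'); ch[r-b>35]='w'; ch[(r+g+b<200)]=' '; ch[(r-b<28)&(r-g>=2)&(r+g+b>300)]='#'
    print(u0,v0);print("\n".join("".join(x) for x in ch))
show(t,228,165,308,196)
for u in(308,320,333,345,356): print(u,s["frame"][203:213,u].astype(int).sum(1).tolist())
print("side pred tail",proj(s,[*(M-.065*d),.096]).round(1),"knobtop",proj(s,[*(M-.05*d),.13]).round(1))
show(s,300,135,345,180)
```

```text
[ 0.504 -0.276  0.258] 34.525
pred knobtop [266.8 179.4] tail [272.6 181.3] strap [250.8 177.7]
228 165
............#####.wwwwwwwwwwwwwwwwwwwwwwwwwwwwwwwwwwwwwwwwwwwwwwwwwwwwwwwwwwwwww
............#####.wwwwwwwwwwwwwwwwwwwwwwwwwwwwwwwwwwwwwwwwwwwwwwwwwwwwwwwwwwwwww
............#####.wwwwwwwwwwwwwwwwwwwwwwwwwwwwwwwwwwwwwwwwwwwwwwwwwwwwwwwwwwwwww
.....       .####wwwwwwwwwwwwwwwwwwwwwwwwwwwwwwwwwwwwwwwwwwwwwwwwwwwwwwwwwwwwww 
...    .    .....wwwwwwwwwwwwwwwwwwwwwwwwwwwwwwwwwwwwwwwwwwwwwwwwwwwwwwwwwwwwww 
....         ....wwwwwwwwwwwwwwwwwwwwwwwwwwwwwwwwwwwwwwwwwwwwwwwwwwwwwwwwwwwwwww
.....   .   ..  .wwwwwwwwwwwwwwwwwwwwwwwwwwwwwwwwwwwwwwwwwwwwwwwwwwwwwwwwwwwwwww
.....      ..   .wwwwwwwwwwwwwwwwwwwwwwwwwwwwwwwwwwwwwwwwwwwwwwwwwwwwwwwwwwww ww
...     ....... ...wwwwwwwwwwwwwwwwwwwwwwwwwwwwwwwwwwwwwwwwwwwwwwwwwwwwwwwww    
###.  ###.....###........wwwwwwwwwwwwwwwwwwwwwwwwwwwwwwwwwwwwwwwwwwwwwwwwww     
###...###.....###...............wwwwwwwwwwwwwwwwwwwwwwwwwwwwwwwwwwwwwwwwww      
###. .###.....###.......######........wwwwwwwwwwwwwwwwwwwwwwwwwwwwwwwwwwwww     
##..  ........###.......
[... 3214 characters left out ...]
wwwwwwwww   . 
   .....w.#..                    wwwww       
   .#.....####...                            
   .#######.###........                      
   ..###........#..##..           ...        
.  .##...... .......#..            ..        
.. .###................          wwwww       
   .##########.........         wwwwwww      
    .#.....###.........         wwwwwww      
     .    .............         wwwwwww      
                                  ....       
                                             
...                              wwww        
...         wwwwwwwwwwww        wwwwwww      
..          wwwww wwwwww.      wwwwwwwww     
..         ..#... wwwwww       wwwwwwwwww
```

```bash
python3 -c "
from plant import robot
print(robot.close_job())"
```

```text
the job is handed in; nothing more can be done
None
```

The lid is shut, and the bolt was laid in the track, let go, gripped again by its knob and slid under the strap about 71 mm until it stopped in the keeper; I handed the job in at about 34.6 s and did not see the verdict.

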